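# Load the purifier cartridge, clamp it and close the drawer

### The job

Lift the gas-purifier cartridge out of its yellow carrier by its metal head, lay it down on the green mat and let go, then take it again round its tube and lay it in the open drawer with the head between the grey cheeks under the toggle clamp. Push the clamp's red handle down past its dead point to its stop so that the pad holds the head, and only then push the drawer fully home past its detent. Leave the loose things standing around where they are.

Things in the scene. Friction and masses are not known exactly. Their poses are not given: they have to be found in the camera images.
- cartridge: Purifier cartridge, rigid, 190 mm long, 0.28-0.45 kg. Origin: centre of underside; +x along it to the metal head, z up. Head: 44 x 44 mm square, x +45 to +95 mm. Black tail cap: 44 x 44 mm, x -95 to -79. Between: brown round tube 34 mm thick with blue band, axis 22 mm above the underside. Lies flat on its square ends, does not roll. Centre of mass near x +21 mm.
- head_center (a point): Centre of the cartridge's metal head (x +70 mm, 22 mm above the underside). In the carrier this is the only part that fingers can take.
- tail_center (a point): Centre of the cartridge's black tail cap (x -87 mm, 22 mm above the underside).
- tube_middle (a point): Point on the axis of the cartridge's tube, x -18 mm: a good place to take it when it goes into the drawer (keeps 85 mm or more from the clamp).
- carrier: Fixed yellow carrier 216 x 66 mm holding the cartridge at the start (same axes, cartridge origin 12 mm above carrier's). Origin: underside centre; +x to the open end. Walls 57 mm high enclose tube and tail (x -106 to +34, inner width 51 mm): no room for fingers there. The head lies free beyond, before a 21 mm high lip. Lift 60 mm straight up before moving sideways.
- mat: Fixed green mat 230 x 100 x 4 mm on the bench. Origin: centre of its underside; +x along its length. Its top is 4 mm above the origin.
- dock: Fixed white open-topped drawer housing, 300 x 320 mm. Origin: middle, on the bench; +x is the way the drawer closes (away from its front), y along the drawer's width, z up. Back manifold with two gauges, 130 mm high, from x +100 mm. Side rails 42 mm high at y +-155 mm.
- drawer (a joint): How far the drawer stands out, m: 0 fully home, 0.12 pulled right out. It slides along the dock's -x. About 3 N of friction; in the last 15 mm a sprung ball resists with some 5 N more until about 6 mm, then draws the drawer in to its stop at 0.
- head_place (a point): On the drawer: where the head's centre belongs; axes as the dock's. At drawer y +70 mm, 22 mm above the drawer floor (floor 16 mm above bench). Grey cheeks (30 mm high, flared at the top) leave 2.5 mm play on each side of the head in x; low end walls leave 4.5 mm at each end of the cartridge. So the head points to dock +y.
- tail_place (a point): On the drawer: where the centre of the cartridge's tail cap belongs, y -87 mm from the drawer's middle, 22 mm above the drawer floor, between low grey guides (19 mm high, 2.5 mm of play each side). The floor beside the tube between head and tail place is open for 70 mm on either side.
- drawer_front (a point): Point on the outer face of the drawer's front panel, 30 mm above the bench, 50 mm to the dock's -y of the middle: a good place to push. The panel is 300 mm wide and reaches from 4 to 52 mm above the bench; its face looks to the dock's -x.
- handle_hinge (a point): On the drawer: hinge axis (along dock y) of the clamp's handle, 89 mm to dock -x of head_place, 86 mm above the bench, on a steel base 40 mm wide in y. Open, the clamp's arm stands nearly upright, hinged 34 mm to dock +x of this, reaching 150 mm above the bench.
- handle_tip (a point): End of the clamp's red handle, on its axis, 85 mm from handle_hinge. The red grip is a round bar of 18 mm, from 30 to 85 mm from the hinge.
- clamp_handle (a joint): Handle angle, rad. 0 (open): it rises from the hinge leaning 0.6 from upright to dock -x. Grows as it is pushed to dock -x and down, to the stop at 0.91, nearly level over the drawer's front. Moves easily and stays where left until about 0.6, where the pad meets the head; then up to 4 N at the tip to the dead point at 0.80; beyond, it goes to the stop itself and stays.
- clamp_pad: Black rubber pad (22 mm across) under the end of the clamp's arm; with the handle at its stop it presses on top of the metal head with 8 to 11 N.
- beaker: Loose glass beaker, 68 mm wide, 85 mm high, origin under its centre. A bystander.
- bottle: Loose amber bottle, 68 mm wide, 150 mm high, origin under its centre. A bystander.
- jar: Loose white jar, 64 mm wide, 80 mm high, origin under its centre. A bystander.
- wrench: Loose wrench lying flat on the bench. A bystander.
- mouse: Loose black computer mouse, 100 x 60 x 28 mm. A bystander.
There are look-alikes about, which are no part of the job. Of the things like the cartridge, leave any that is pink; of the rest the larger one is meant.

How it is judged:
By the outcome, as a careful person would: the job done as asked, in the order asked, and still so for the second after the job is handed in, with the robot touching nothing.
It also fails if it takes over 72 s, if anything falls off the work surface, if the arm or the gripper's body presses on something with over 40 N, if the wrist force passes 120 N, or if a joint passes its speed limit or range.

### The arm

A 7-joint arm with a two-finger parallel gripper is mounted at the origin on the work surface. World frame = base frame: x ahead of the robot, y to its left, z up, the work surface at z = 0. Lengths are in mm, angles in rad, forces in N, time in s.
With the tool pointing down it reaches from about 400 to 875 mm from the base axis. Payload 4.4 kg.
Tool frame: the origin (TCP) lies at the very end of the fingers, on their centre line; the grasp point (between the pads) lies 19 mm behind it; z points along the fingers, y is the line along which they close (so a half turn about z gives the same grasp; the last joint's range is limited). The gripper opens to 85 mm and grips with 20 to 120 N. Pads are 22 mm wide; open, the fingers measure 114 mm over their backs; the gripper's body (76 mm by 85 mm) begins 54 mm behind the grasp point. The pads swing forward as they close: fully open they stand 13 mm farther back than shut.
Start: joints at [-1.171, 0.628, 0.038, 1.517, -0.027, 0.996, -0.02], TCP at [291.919, 580.776, 231.313] pointing down, gripper open.
Joint ranges: [-3.06, 3.06], [-0.37, 2.12], [-1.25, 1.32], [0.18, 2.47], [-1.1, 4.24], [0.23, 1.98], [-2.94, 2.94]. Speed limits (rad/s): [2.57, 2.57, 3.14, 3.14, 3.14, 3.14, 3.14].

### API

Orientations are given as [roll, pitch, yaw] about the fixed x, y, z axes, in that order (R = Rz(yaw) Ry(pitch) Rx(roll)).
In Python, from cell import read_state, get_image, camera_params, finish_job gives the robot as it stands.
- The arm moves only by the tool arm_command, never from a script. Its argument "deltas" is a list of rows, each an object of numbers: "dx", "dy", "dz": the shift along the world's x, y, z in m; "yaw": the turn about the world's z in degrees; "jaw": the opening, from 0 (shut) to 1 (fully open). A call has 1 to 20 rows; each row is the pose to reach, as a shift and turn from the pose commanded when the call began; what a row does not reach only later rows make up. A row lasts 1/10 s, in which the tool goes at most 50 mm and 8.59 degrees, less where a joint would pass 70% of its speed; a pose out of reach is approached as far as the arm can. A call with a gripper value outside its range is refused whole. The fingers move at their own pace and stop on an object; the grip force is fixed at half the most. Time passes only in rows, so rows that repeat a pose let the fingers close. It gives the time, the measured TCP pose, the force, the opening and the grip force at its end, in the units of the state.
- read_state(): the state, without advancing time (a new reading comes with each control period).
- get_image(name): name is "scene" or "top" or "wrist"; returns (picture, depth): 400x640x3 uint8, red, green, blue; 400x640 float32, mm along the optical axis (not along the pixel's ray), 0 where there is no reading.
- camera_params(name): a dict with "camera_matrix" (3x3 intrinsics, pixels), "extrinsics" (4x4, takes a point from camera to world coordinates). Camera axes: x right, y down, z forward; pixel columns grow to the right and rows downward; lengths in mm; the calibration is good to about 2 mm. A picture is of the moment at which its call begins: read the wrist's pose just before it. camera_params takes no time and is no camera call; for the wrist camera it gives the pose at the moment of the call.
- finish_job(): hands the job in; it is judged then, once.
The state is a dict: "clock": time; "qpos": joint angles; "qd": joint speeds; "tau": joint torques, N m; "eef_pos": TCP position; "tool_rot": TCP orientation; "force": force on the tool from outside, world axes, zero at the start; "torque": the same for the moment, N m; "width": finger opening in mm; "gripper_force": force on a finger pad.
Only numpy, scipy, OpenCV 4.12 (cv2) and the standard library are available. Lean on these libraries where they do the work, as an engineer would, in place of code of your own. Each camera call takes 0.05 s, during which the arm holds its last target. There are 200 camera calls.

## Working session

There is one attempt and no reset: what is moved stays moved. The work goes in short steps, Python scripts to look and compute and a tool call to move; the robot and the scene stay as the last step left them, time stands still between calls to the robot, and variables do not carry over. Pictures are saved under pics/ and viewed, at most 10 in all, crops included, and the job is handed in when it is done.

Besides the shell and the picture viewer there is one more tool, called by a JSON object that holds its "name" and its "arguments". arm_command: Moves the arm, as the interface text tells. Its arguments: {"type":"object","properties":{"deltas":{"type":"array"}},"required":["deltas"]}

```bash
mkdir -p pics; ls; cat > h.py <<'E'
import numpy as np, cv2
from cell import *
def save(n,f):
    p,d=get_image(n); cv2.imwrite(f'pics/{f}.png',p[:,:,::-1]); np.save(f'pics/{f}_d.npy',d)
    c=camera_params(n); np.savez(f'pics/{f}_c.npz',K=c['camera_matrix'],E=c['extrinsics']); return p,d
def load(f):
    c=np.load(f'pics/{f}_c.npz'); return cv2.imread(f'pics/{f}.png')[:,:,::-1],np.load(f'pics/{f}_d.npy'),c['K'],c['E']
def world(f,uv,z=None):
    """pixels -> world, on plane z (mm) or by depth"""
    _,d,K,E=load(f); uv=np.atleast_2d(uv).astype(float)
    r=np.c_[uv,np.ones(len(uv))]@np.linalg.inv(K).T
    if z is None:
        r=r*d[uv[:,1].astype(int),uv[:,0].astype(int)][:,None]; return r@E[:3,:3].T+E[:3,3]
    w=r@E[:3,:3].T; return E[:3,3]+w*((z-E[2,3])/w[:,2])[:,None]
E
python3 - <<'E'
from h import *
s=read_state();print(s['clock'],s['eef_pos'],s['tool_rot'],s['width'])
for n in('top','scene','wrist'):
    save(n,n+'0'); _,_,K,E=load(n+'0'); print(n,K[0,0],E.round(2).tolist())
E
```

```text
pics
0.0 [291.64835715 580.19173876 230.39730285] [-3.13970751e+00  5.57877275e-05  2.67577379e+00] 85.3899853840814
top 364.58068938571574 [[-0.0, -0.99, 0.15, 345.25], [-1.0, 0.0, -0.01, -1.59], [0.01, -0.15, -0.99, 1107.33], [0.0, 0.0, 0.0, 1.0]]
scene 460.73428484187957 [[0.56, 0.57, -0.6, 1314.06], [0.83, -0.37, 0.42, -559.71], [0.01, -0.73, -0.68, 1049.37], [0.0, 0.0, 0.0, 1.0]]
wrist 330.52197491917406 [[0.45, 0.85, 0.28, 221.37], [0.89, -0.43, -0.14, 615.25], [-0.0, 0.31, -0.95, 373.48], [0.0, 0.0, 0.0, 1.0]]
```

View pics/top0.png

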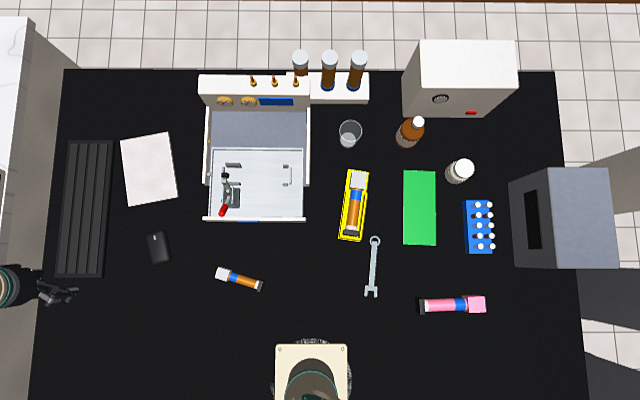

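View pics/scene0.png

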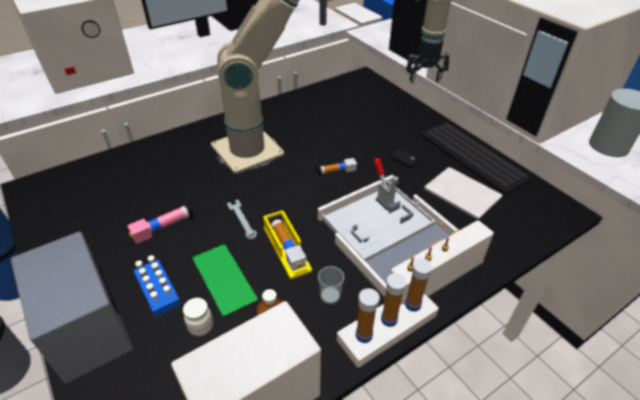

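The top view looks down with image up = +x and left = +y. The carrier is at (354,205) with the head toward (357,180), the mat at (420,207), the drawer at (255,185), and the red handle at (223,210). The pink and small cartridges are decoys. The scene view agrees. Next I'll measure these.

```bash
cat >> h.py <<'E'
def cloud(f):
    _,d,_,_=load(f); v,u=np.indices(d.shape); P=world(f,np.c_[u.ravel(),v.ravel()]).reshape(400,640,3); P[d<=0]=np.nan; return P
def rect(xy):
    c,s,a=cv2.minAreaRect(np.float32(xy)); return np.round(c,1),np.round(s,1),round(a,1)
E
python3 - <<'E'
from h import *
for f in('top0','scene0'):
    p,_,_,_=load(f); hsv=cv2.cvtColor(p,cv2.COLOR_RGB2HSV); P=cloud(f); H,S,V=cv2.split(hsv); z=P[:,:,2]
    def blob(m):
        m=cv2.morphologyEx(m.astype(np.uint8),cv2.MORPH_OPEN,np.ones((2,2))); n,l,st,c=cv2.connectedComponentsWithStats(m); return l==1+np.argmax(st[1:,4])
    g=blob((H>50)&(H<75)&(S>150)); print(f,'mat z',np.nanmedian(z[g]),rect(world(f,np.argwhere(g)[:,::-1],4)[:,:2]))
    y=blob((H>22)&(H<35)&(S>150)&(V>100)); print('yellow',rect(P[y][:,:2]),np.nanpercentile(z[y],[5,50,95]))
    yt=y&(abs(z-57)<4); print('  walltop',yt.sum(), rect(P[yt][:,:2]))
    cen=P[y][:,:2]; lo,hi=np.nanmin(cen,0),np.nanmax(cen,0)
    hd=(S<60)&(V>120)&(z>40)&(P[:,:,0]>lo[0])&(P[:,:,0]<hi[0])&(P[:,:,1]>lo[1])&(P[:,:,1]<hi[1])
    ht=hd&(z>48); print('head',hd.sum(),rect(P[ht][:,:2]),np.nanmedian(z[ht]))
    box=(P[:,:,0]>350)&(P[:,:,0]<800)&(P[:,:,1]>0)&(P[:,:,1]<350)
    r=((H<8)|(H>172))&(S>150)&(V>80)&box&(z>40); r=blob(r); print('red',P[r].round(0)[::6].tolist())
    for nm,(a,b) in dict(panel=(47,57),rails=(37,46)).items():
        m=box&(z>a)&(z<b)&(S<60)&(V>120); print(nm,m.sum(),rect(P[m][:,:2]))
E
```

```text
top0 mat z 4.011697766794214 (array([ 497.6, -333.9]), array([ 99.9, 232.1]), 87.2)
yellow (array([ 504.2, -133.7]), array([ 74.9, 218.7]), 81.3) [-1.31787321 15.82923548 58.12734175]
  walltop 180 (array([ 499.2, -127. ]), array([ 63.1, 199.4]), 81.3)
head 290 (array([ 512.7, -128.9]), array([ 43.8, 172.8]), 81.0) 55.55115128028115
red [[489.0, 236.0, 124.0], [487.0, 231.0, 121.0], [483.0, 229.0, 129.0], [479.0, 230.0, 136.0], [476.0, 232.0, 141.0], [472.0, 235.0, 147.0], [468.0, 235.0, 156.0], [486.0, 252.0, 19.0], [483.0, 255.0, 19.0], [464.0, 228.0, 145.0], [461.0, 228.0, 152.0], [459.0, 229.0, 149.0], [471.0, 261.0, 15.0]]
panel 377 (array([520.3, 233.4]), array([405.8, 202.2]), 47.3)
rails 531 (array([681.1, 165.7]), array([235.9, 320.1]), 0.1)
scene0 mat z 3.926228827194791 (array([ 505.8, -331. ]), array([104.3, 236.2]), 87.6)
yellow (array([ 485.5, -121.8]), array([ 85.5, 273.3]), 74.0) [-5.58156873e-02  2.16717671e+01  5.84253613e+01]
  walltop 199 (array([ 470.9, -123. ]), array([ 63.6, 140.8]), 81.5)
head 301 (array([ 514.3, -132.9]), array([ 44.3, 179.4]), 83.7) 55.738862581441595
red [[464.0, 231.0, 155.0], [472.0, 228.0, 158.0], [473.0, 232.0, 153.0], [473.0, 233.0, 149.0], [472.0, 233.0, 144.0], [476.0, 235.0, 142.0], [480.0, 231.0, 142.0], [483.0, 229.0, 141.0], [482.0, 235.0, 133.0], [485.0, 232.0, 133.0], [488.0, 230.0, 132.0], [489.0, 234.0, 126.0], [497.0, 232.0, 129.0], [493.0, 236.0, 120.0], [495.0, 235.0, 118.0]]
panel 265 (array([558.5, 161.5]), array([309.8, 207.5]), 90.0)
rails 568 (array([630.3, 165.5]), array([323.5, 342.6]), 89.1)
```

{"name": "arm_command", "arguments": {"deltas": [{"dx": 0.284, "dy": -0.719, "yaw": -162, "jaw": 1}, {"dx": 0.284, "dy": -0.719, "yaw": -162, "jaw": 1}, {"dx": 0.284, "dy": -0.719, "yaw": -162, "jaw": 1}, {"dx": 0.284, "dy": -0.719, "yaw": -162, "jaw": 1}, {"dx": 0.284, "dy": -0.719, "yaw": -162, "jaw": 1}, {"dx": 0.284, "dy": -0.719, "yaw": -162, "jaw": 1}, {"dx": 0.284, "dy": -0.719, "yaw": -162, "jaw": 1}, {"dx": 0.284, "dy": -0.719, "yaw": -162, "jaw": 1}, {"dx": 0.284, "dy": -0.719, "yaw": -162, "jaw": 1}, {"dx": 0.284, "dy": -0.719, "yaw": -162, "jaw": 1}, {"dx": 0.284, "dy": -0.719, "yaw": -162, "jaw": 1}, {"dx": 0.284, "dy": -0.719, "yaw": -162, "jaw": 1}, {"dx": 0.284, "dy": -0.719, "yaw": -162, "jaw": 1}, {"dx": 0.284, "dy": -0.719, "yaw": -162, "jaw": 1}, {"dx": 0.284, "dy": -0.719, "yaw": -162, "jaw": 1}, {"dx": 0.284, "dy": -0.719, "yaw": -162, "jaw": 1}, {"dx": 0.284, "dy": -0.719, "yaw": -162, "jaw": 1}, {"dx": 0.284, "dy": -0.719, "yaw": -162, "jaw": 1}, {"dx": 0.284, "dy": -0.719, "yaw": -162, "jaw": 1}, {"dx": 0.284, "dy": -0.719, "yaw": -162, "jaw": 1}]}}

```text
invalid input at $.deltas[0]: expected keys dx, dy, dz, yaw, jaw
```

```bash
python3 - <<'E'
from h import *
s=read_state();print(s['clock'],s['eef_pos'],s['tool_rot'],s['qpos'])
save('wrist','w1')
E
```

```text
0.15 [291.67453895 580.33336809 230.58111686] [-3.14006466e+00  1.26811687e-05  2.67583456e+00] [-1.1708128   0.62916238  0.03842884  1.51813917 -0.02698272  0.99633647
 -0.01999978]
```

View pics/w1.png

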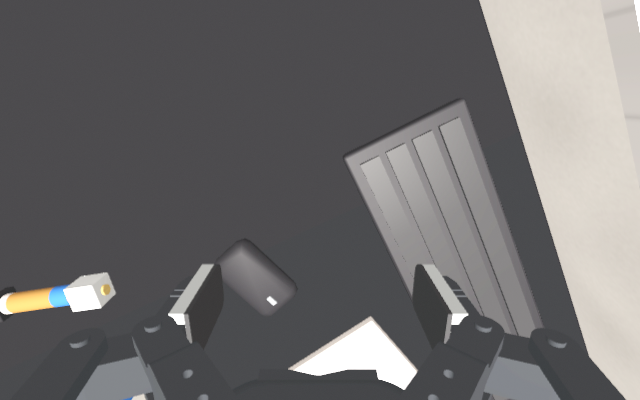

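The move was refused because every row needs dz, so the arm hasn't moved. This wrist picture still shows the start pose, with the fingers at about (195,300) and (440,300), the mouse, and the small decoy on the left. I'll resend with dz.

{"name": "arm_command", "arguments": {"deltas": [{"dx": 0.284, "dy": -0.719, "dz": 0, "yaw": -162, "jaw": 1}, {"dx": 0.284, "dy": -0.719, "dz": 0, "yaw": -162, "jaw": 1}, {"dx": 0.284, "dy": -0.719, "dz": 0, "yaw": -162, "jaw": 1}, {"dx": 0.284, "dy": -0.719, "dz": 0, "yaw": -162, "jaw": 1}, {"dx": 0.284, "dy": -0.719, "dz": 0, "yaw": -162, "jaw": 1}, {"dx": 0.284, "dy": -0.719, "dz": 0, "yaw": -162, "jaw": 1}, {"dx": 0.284, "dy": -0.719, "dz": 0, "yaw": -162, "jaw": 1}, {"dx": 0.284, "dy": -0.719, "dz": 0, "yaw": -162, "jaw": 1}, {"dx": 0.284, "dy": -0.719, "dz": 0, "yaw": -162, "jaw": 1}, {"dx": 0.284, "dy": -0.719, "dz": 0, "yaw": -162, "jaw": 1}, {"dx": 0.284, "dy": -0.719, "dz": 0, "yaw": -162, "jaw": 1}, {"dx": 0.284, "dy": -0.719, "dz": 0, "yaw": -162, "jaw": 1}, {"dx": 0.284, "dy": -0.719, "dz": 0, "yaw": -162, "jaw": 1}, {"dx": 0.284, "dy": -0.719, "dz": 0, "yaw": -162, "jaw": 1}, {"dx": 0.284, "dy": -0.719, "dz": 0, "yaw": -162, "jaw": 1}, {"dx": 0.284, "dy": -0.719, "dz": 0, "yaw": -162, "jaw": 1}, {"dx": 0.284, "dy": -0.719, "dz": 0, "yaw": -162, "jaw": 1}, {"dx": 0.284, "dy": -0.719, "dz": 0, "yaw": -162, "jaw": 1}, {"dx": 0.284, "dy": -0.719, "dz": 0, "yaw": -162, "jaw": 1}, {"dx": 0.284, "dy": -0.719, "dz": 0, "yaw": -162, "jaw": 1}]}}

```text
clock: 2.2
eef_pos: [575.8, -138.0, 230.8]
tool_rot: [3.141, 0.001, -0.152]
force: [0.4, 0.7, 0.3]
width: 85.5
gripper_force: 0.0
```

```bash
python3 - <<'E'
from h import *
s=read_state();print(s['clock'],s['eef_pos'],s['tool_rot'],s['qpos'])
save('wrist','w2')
p,_,_,_=load('w2'); H,S,V=cv2.split(cv2.cvtColor(p,cv2.COLOR_RGB2HSV)); P=cloud('w2'); z=P[:,:,2]
near=np.hypot(P[:,:,0]-576,P[:,:,1]+139)<60
m=near&(abs(z-56)<3)&(S<70); print('head top',m.sum(),rect(P[m][:,:2]),np.median(z[m]))
y=(H>22)&(H<35)&(S>150)&(abs(z-57)<3); print('wall',y.sum(),rect(P[y][:,:2]))
y=(H>22)&(H<35)&(S>150); print('yellow',rect(P[y][:,:2]))
E
```

```text
2.2 [ 575.81441687 -138.03414342  230.82616196] [ 3.14100471e+00  8.68775381e-04 -1.51807893e-01] [-0.29655045  0.67477773  0.82156739  1.69919559 -0.56489758  1.02205677
 -1.00115998]
head top 2135 (array([ 576.4, -140.4]), array([43.4, 49.2]), 80.8) 56.46805855124927
wall 1478 (array([ 472.6, -124.5]), array([ 62.9, 139. ]), 81.5)
yellow (array([ 485.2, -129.3]), array([ 70.6, 260.8]), 81.2)
```

View pics/w2.png

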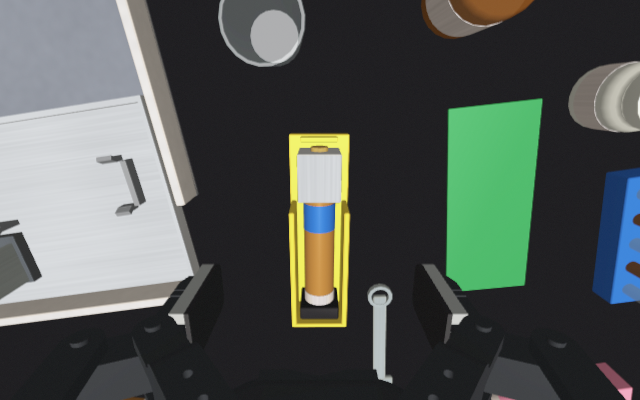

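The wrist view shows the head centred at (319,175), with the beaker at (262,30), the mat at (490,195) and the wrench at (380,330). The fitted head is 43.4 × 49.2 mm, which matches its 44 × 50. I'll check the floor beside the head and the mat, then descend.

```bash
python3 - <<'E'
from h import *
p,_,_,_=load('w2'); H,S,V=cv2.split(cv2.cvtColor(p,cv2.COLOR_RGB2HSV)); P=cloud('w2'); z=P[:,:,2]
print('beside head z', z[180,285:356:3].round(0))
g=(H>45)&(H<80)&(S>120)&(V>60); g=cv2.morphologyEx(g.astype(np.uint8),cv2.MORPH_OPEN,np.ones((5,5)))>0
print('mat',rect(world('w2',np.argwhere(g)[:,::-1],4)[:,:2]))
E
```

```text
beside head z [ 2. -0. 13. 12. 55. 57. 57. 57. 57. 57. 57. 56. 56. 58. 56. 57. 57. 57.
 56. 12. 13.  0.  0.  1.]
mat (array([ 502.6, -333. ]), array([101.5, 231.3]), 87.8)
```

{"name": "arm_command", "arguments": {"deltas": [{"dx": 0.001, "dy": -0.0025, "dz": -0.05, "yaw": 0, "jaw": 1}, {"dx": 0.001, "dy": -0.0025, "dz": -0.1, "yaw": 0, "jaw": 1}, {"dx": 0.001, "dy": -0.0025, "dz": -0.14, "yaw": 0, "jaw": 1}, {"dx": 0.001, "dy": -0.0025, "dz": -0.165, "yaw": 0, "jaw": 1}, {"dx": 0.001, "dy": -0.0025, "dz": -0.165, "yaw": 0, "jaw": 1}]}}

```text
clock: 2.75
eef_pos: [574.4, -139.4, 63.0]
tool_rot: [-3.14, 0.007, -0.149]
force: [-0.2, 0.2, 0.1]
width: 85.0
gripper_force: 0.0
```

{"name": "arm_command", "arguments": {"deltas": [{"dx": 0, "dy": 0, "dz": -0.03, "yaw": 0, "jaw": 1}, {"dx": 0, "dy": 0, "dz": -0.046, "yaw": 0, "jaw": 1}, {"dx": 0, "dy": 0, "dz": -0.046, "yaw": 0, "jaw": 1}, {"dx": 0, "dy": 0, "dz": -0.046, "yaw": 0, "jaw": 0}, {"dx": 0, "dy": 0, "dz": -0.046, "yaw": 0, "jaw": 0}, {"dx": 0, "dy": 0, "dz": -0.046, "yaw": 0, "jaw": 0}, {"dx": 0, "dy": 0, "dz": -0.046, "yaw": 0, "jaw": 0}, {"dx": 0, "dy": 0, "dz": -0.046, "yaw": 0, "jaw": 0}, {"dx": 0, "dy": 0, "dz": -0.046, "yaw": 0, "jaw": 0}]}}

```text
clock: 3.65
eef_pos: [577.8, -140.8, 21.8]
tool_rot: [-3.141, -0.002, -0.152]
force: [-0.7, 1.8, 5.8]
width: 43.8
gripper_force: 62.3
```

{"name": "arm_command", "arguments": {"deltas": [{"dx": 0, "dy": 0, "dz": 0.02, "yaw": 0, "jaw": 0}, {"dx": 0, "dy": 0, "dz": 0.05, "yaw": 0, "jaw": 0}, {"dx": 0, "dy": 0, "dz": 0.09, "yaw": 0, "jaw": 0}, {"dx": 0, "dy": 0, "dz": 0.1, "yaw": 0, "jaw": 0}, {"dx": 0, "dy": 0, "dz": 0.1, "yaw": 0, "jaw": 0}, {"dx": 0, "dy": 0, "dz": 0.1, "yaw": 0, "jaw": 0}]}}

```text
clock: 4.25
eef_pos: [576.1, -139.8, 119.0]
tool_rot: [-3.141, 0.002, -0.151]
force: [-0.5, 0.4, -4.2]
width: 43.3
gripper_force: 62.6
```

```bash
python3 - <<'E'
from h import *
P=cloud('top0'); z=P[:,:,2]
for n,(x0,x1,y0,y1,h) in dict(jar=(450,750,-520,-385,80),bottle=(550,850,-400,-200,150),beaker=(550,850,-200,-40,85)).items():
    m=(P[:,:,0]>x0)&(P[:,:,0]<x1)&(P[:,:,1]>y0)&(P[:,:,1]<y1)&(z>h-15)&(z<h+12)
    print(n,m.sum(),rect(P[m][:,:2]),np.nanmax(z[m]))
E
```

```text
jar 401 (array([ 542.5, -469.6]), array([185.9,  56.6]), 22.8) 85.9109252573104
bottle 345 (array([ 763.1, -313.8]), array([126.6, 128.6]), 61.0) 161.77846449077197
beaker 140 (array([ 713.4, -114.8]), array([66.7, 65.9]), 36.6) 88.64232902627589
```

{"name": "arm_command", "arguments": {"deltas": [{"dx": -0.005, "dy": -0.04, "dz": 0, "yaw": 3, "jaw": 0}, {"dx": -0.01, "dy": -0.08, "dz": 0, "yaw": 6.3, "jaw": 0}, {"dx": -0.01, "dy": -0.12, "dz": 0, "yaw": 6.3, "jaw": 0}, {"dx": -0.01, "dy": -0.16, "dz": 0, "yaw": 6.3, "jaw": 0}, {"dx": -0.01, "dy": -0.187, "dz": 0, "yaw": 6.3, "jaw": 0}, {"dx": -0.01, "dy": -0.187, "dz": -0.03, "yaw": 6.3, "jaw": 0}, {"dx": -0.01, "dy": -0.187, "dz": -0.06, "yaw": 6.3, "jaw": 0}, {"dx": -0.01, "dy": -0.187, "dz": -0.085, "yaw": 6.3, "jaw": 0}, {"dx": -0.01, "dy": -0.187, "dz": -0.095, "yaw": 6.3, "jaw": 0}, {"dx": -0.01, "dy": -0.187, "dz": -0.1, "yaw": 6.3, "jaw": 0}, {"dx": -0.01, "dy": -0.187, "dz": -0.103, "yaw": 6.3, "jaw": 0}, {"dx": -0.01, "dy": -0.187, "dz": -0.104, "yaw": 6.3, "jaw": 0}, {"dx": -0.01, "dy": -0.187, "dz": -0.104, "yaw": 6.3, "jaw": 0}]}}

```text
clock: 5.55
eef_pos: [567.5, -328.0, 17.2]
tool_rot: [3.141, -0.001, -0.042]
force: [0.5, 0.2, -3.3]
width: 43.4
gripper_force: 62.7
```

{"name": "arm_command", "arguments": {"deltas": [{"dx": 0, "dy": 0, "dz": -0.0015, "yaw": 0, "jaw": 0}, {"dx": 0, "dy": 0, "dz": -0.003, "yaw": 0, "jaw": 0}, {"dx": 0, "dy": 0, "dz": -0.003, "yaw": 0, "jaw": 0}]}}

```text
clock: 5.85
eef_pos: [567.4, -327.9, 13.9]
tool_rot: [3.141, -0.001, -0.042]
force: [0.5, 0.7, -1.3]
width: 43.6
gripper_force: 62.9
```

{"name": "arm_command", "arguments": {"deltas": [{"dx": 0, "dy": 0, "dz": 0, "yaw": 0, "jaw": 1}, {"dx": 0, "dy": 0, "dz": 0, "yaw": 0, "jaw": 1}, {"dx": 0, "dy": 0, "dz": 0, "yaw": 0, "jaw": 1}, {"dx": 0, "dy": 0, "dz": 0, "yaw": 0, "jaw": 1}, {"dx": 0, "dy": 0, "dz": 0.04, "yaw": 0, "jaw": 1}, {"dx": 0, "dy": 0, "dz": 0.09, "yaw": 0, "jaw": 1}, {"dx": -0.04, "dy": 0, "dz": 0.14, "yaw": 0, "jaw": 1}, {"dx": -0.08, "dy": 0, "dz": 0.19, "yaw": 0, "jaw": 1}, {"dx": -0.08, "dy": 0, "dz": 0.21, "yaw": 0, "jaw": 1}, {"dx": -0.08, "dy": 0, "dz": 0.21, "yaw": 0, "jaw": 1}]}}

```text
clock: 6.85
eef_pos: [485.9, -331.4, 229.4]
tool_rot: [3.136, -0.008, -0.046]
force: [0.0, -1.1, -0.6]
width: 85.5
gripper_force: 0.0
```

```bash
python3 - <<'E'
from h import *
s=read_state();print(s['clock'],s['eef_pos'],s['tool_rot'],s['qpos'])
save('wrist','w3');save('top','top3')
p,_,_,_=load('w3'); H,S,V=cv2.split(cv2.cvtColor(p,cv2.COLOR_RGB2HSV)); P=cloud('w3'); z=P[:,:,2]
box=(abs(P[:,:,0]-500)<120)&(abs(P[:,:,1]+327)<45)
m=box&(abs(z-48)<3)&(P[:,:,0]>530); print('head',rect(P[m][:,:2]),np.median(z[m]))
m=box&(abs(z-48)<3)&(P[:,:,0]<425); print('tail',rect(P[m][:,:2]),np.median(z[m]))
m=box&(z>15); print('all',rect(P[m][:,:2]))
E
```

```text
6.85 [ 485.93291406 -331.37873393  229.37371192] [ 3.13633965 -0.00754577 -0.04597951] [ 0.09275138  0.64468206  0.75802678  1.72074544 -0.52209862  0.97884494
 -0.56979327]
head (array([ 565.8, -326.3]), array([43.5, 49.1]), 87.5) 45.717626643266385
tail (array([ 409.7, -319.3]), array([43.4, 14.9]), 87.7) 45.92408886227662
all (array([ 497.9, -327.4]), array([194.1,  89.1]), 9.1)
```

View pics/w3.png

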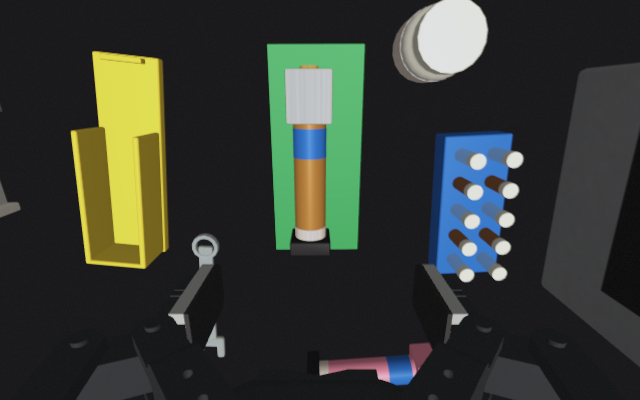

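The cartridge is flat on the mat: head at (309,95), tail at (310,243), and yaw -2.6°. Its tube grip point comes out near (474,-322). Before taking it, I'll fly over the drawer with empty fingers to measure it closely.

{"name": "arm_command", "arguments": {"deltas": [{"dx": 0.003, "dy": 0.05, "dz": 0.03, "yaw": 0, "jaw": 1}, {"dx": 0.006, "dy": 0.1, "dz": 0.06, "yaw": 0, "jaw": 1}, {"dx": 0.01, "dy": 0.15, "dz": 0.07, "yaw": 0, "jaw": 1}, {"dx": 0.015, "dy": 0.2, "dz": 0.07, "yaw": 0, "jaw": 1}, {"dx": 0.02, "dy": 0.25, "dz": 0.07, "yaw": 0, "jaw": 1}, {"dx": 0.025, "dy": 0.3, "dz": 0.07, "yaw": 0, "jaw": 1}, {"dx": 0.03, "dy": 0.35, "dz": 0.07, "yaw": 0, "jaw": 1}, {"dx": 0.035, "dy": 0.4, "dz": 0.07, "yaw": 0, "jaw": 1}, {"dx": 0.035, "dy": 0.45, "dz": 0.07, "yaw": 0, "jaw": 1}, {"dx": 0.035, "dy": 0.495, "dz": 0.07, "yaw": 0, "jaw": 1}, {"dx": 0.035, "dy": 0.495, "dz": 0.07, "yaw": 0, "jaw": 1}, {"dx": 0.035, "dy": 0.495, "dz": 0.07, "yaw": 0, "jaw": 1}, {"dx": 0.035, "dy": 0.495, "dz": 0.07, "yaw": 0, "jaw": 1}, {"dx": 0.035, "dy": 0.495, "dz": 0.07, "yaw": 0, "jaw": 1}]}}

```text
clock: 8.35
eef_pos: [522.1, 164.8, 293.2]
tool_rot: [3.14, 0.0, -0.045]
force: [0.8, 0.1, -0.1]
width: 85.7
gripper_force: 0.0
```

```bash
python3 - <<'E'
from h import *
s=read_state();print(s['clock'],s['eef_pos'],s['tool_rot'])
save('wrist','w4')
E
```

```text
8.35 [522.05953964 164.7586109  293.20337943] [ 3.14037967e+00  1.17112317e-04 -4.53538959e-02]
```

View pics/w4.png

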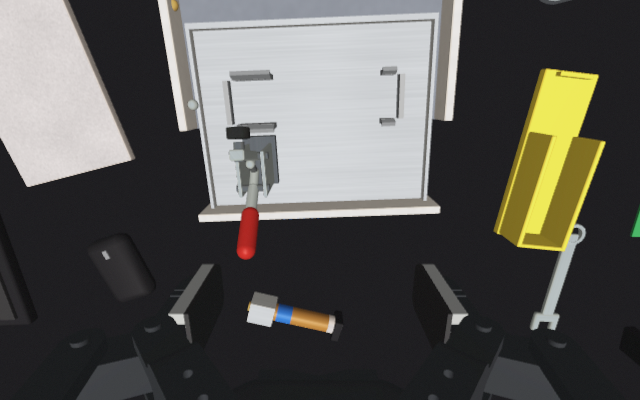

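The drawer view shows the head cheeks at (251,75) and (257,127) with their end wall at (228,102), the tail guides at (389,71) and (387,121), and the handle tip at (246,250). I'll measure these from depth.

```bash
python3 - <<'E'
from h import *
P=cloud('w4'); z=P[:,:,2]
print('floor',np.median(z[90:110,300:340]))
def bb(n,r0,r1,c0,c1,a,b):
    Q=P[r0:r1,c0:c1].reshape(-1,3); Q=Q[(Q[:,2]>a)&(Q[:,2]<b)]
    print(n,len(Q),'x',np.percentile(Q[:,0],[1,99]).round(1),'y',np.percentile(Q[:,1],[1,99]).round(1),'z',np.median(Q[:,2]).round(1),rect(Q[:,:2]))
bb('cheek+x',64,86,232,280,40,52)
bb('cheek-x',118,132,251,280,40,52)
bb('headend',82,120,215,238,22,60)
bb('guide+x',62,78,375,402,28,42)
bb('guide-x',114,128,375,400,28,42)
bb('tailend',74,118,396,408,22,45)
bb('panel top',195,225,260,435,46,58)
bb('wall -y',30,190,425,442,30,60)
bb('rail -y',20,125,430,465,37,48)
print('handle',[P[r,c].round(0).tolist() for r,c in((170,252),(185,252),(205,250),(215,249),(230,248),(245,246),(252,246))])
E
```

```text
floor nan
cheek+x 327 x [622.  630.7] y [212.5 253.2] z 46.1 (array([626.4, 233.3]), array([42. ,  9.1]), 87.5)
cheek-x 158 x [564.2 572. ] y [213.  238.7] z 46.1 (array([568.4, 225.9]), array([26.4,  7.5]), 87.4)
headend 261 x [579.  620.7] y [263.8 270. ] z 30.5 (array([599.7, 267. ]), array([ 6.6, 42.1]), 89.7)
guide+x 129 x [616.7 628.4] y [63.5 85.4] z 34.1 (array([624. ,  73.9]), array([23.6, 10.4]), 77.8)
guide-x 116 x [562.5 575.3] y [64.3 86. ] z 33.7 (array([567.7,  74.7]), array([10.6, 23.3]), 14.4)
tailend 303 x [571.9 619.7] y [59.3 65.5] z 30.5 (array([596. ,  62.3]), array([ 6.8, 48.6]), 89.5)
panel top 1537 x [456.2 466.9] y [ 24.5 236.3] z 52.2 (array([461.2, 130.1]), array([216.5,  10.9]), 89.3)
wall -y 41 x [490.7 661.3] y [14.4 29.2] z 30.4 (array([575. ,  21.6]), array([ 14.5, 175. ]), 89.3)
rail -y 1023 x [567.9 670.1] y [ 5.  15.1] z 42.3 (array([619. ,   9.8]), array([ 11. , 104.8]), 89.5)
handle [[528.0, 234.0, 85.0], [512.0, 235.0, 91.0], [497.0, 235.0, 112.0], [491.0, 234.0, 126.0], [481.0, 233.0, 141.0], [471.0, 234.0, 153.0], [465.0, 233.0, 157.0]]
```

{"name": "arm_command", "arguments": {"deltas": [{"dx": -0.005, "dy": -0.05, "dz": 0, "yaw": 0, "jaw": 1}, {"dx": -0.01, "dy": -0.1, "dz": 0, "yaw": 0, "jaw": 1}, {"dx": -0.015, "dy": -0.15, "dz": 0, "yaw": 0, "jaw": 1}, {"dx": -0.02, "dy": -0.2, "dz": -0.02, "yaw": 0, "jaw": 1}, {"dx": -0.025, "dy": -0.25, "dz": -0.04, "yaw": 0, "jaw": 1}, {"dx": -0.03, "dy": -0.3, "dz": -0.06, "yaw": 0, "jaw": 1}, {"dx": -0.035, "dy": -0.35, "dz": -0.08, "yaw": 0, "jaw": 1}, {"dx": -0.04, "dy": -0.4, "dz": -0.1, "yaw": 0, "jaw": 1}, {"dx": -0.045, "dy": -0.45, "dz": -0.12, "yaw": 0, "jaw": 1}, {"dx": -0.048, "dy": -0.487, "dz": -0.14, "yaw": 0, "jaw": 1}, {"dx": -0.048, "dy": -0.487, "dz": -0.17, "yaw": 0, "jaw": 1}, {"dx": -0.048, "dy": -0.487, "dz": -0.2, "yaw": 0, "jaw": 1}, {"dx": -0.048, "dy": -0.487, "dz": -0.22, "yaw": 0, "jaw": 1}, {"dx": -0.048, "dy": -0.487, "dz": -0.22, "yaw": 0, "jaw": 1}, {"dx": -0.048, "dy": -0.487, "dz": -0.22, "yaw": 0, "jaw": 1}, {"dx": -0.048, "dy": -0.487, "dz": -0.22, "yaw": 0, "jaw": 1}]}}

```text
clock: 10.0
eef_pos: [474.4, -320.9, 74.8]
tool_rot: [3.14, -0.002, -0.042]
force: [-1.3, 0.2, 0.3]
width: 85.6
gripper_force: 0.0
```

```bash
python3 - <<'E'
from h import *
s=read_state();print(s['clock'],s['eef_pos'],s['tool_rot'])
save('wrist','w5')
P=cloud('w5'); z=P[:,:,2]; x,y=P[:,:,0],P[:,:,1]
box=(abs(y+327)<45)&(abs(x-500)<120)
m=box&(abs(z-47)<3)&(x>530)&(x<620); print('head',rect(P[m][:,:2]),np.median(z[m]))
m=box&(z>20)&(x>480)&(x<530); print('tube',rect(P[m][:,:2]),np.percentile(z[m],98))
E
```

```text
10.0 [ 474.38446323 -320.85706835   74.8299766 ] [ 3.13992750e+00 -2.08471230e-03 -4.23443407e-02]
head (array([ 560.6, -328.2]), array([44. , 60.4]), 87.5) 48.322193044263656
tube (array([ 505., -327.]), array([90., 50.]), 90.0) 162.52665232794988
```

{"name": "arm_command", "arguments": {"deltas": [{"dx": 0, "dy": -0.003, "dz": -0.03, "yaw": 0, "jaw": 1}, {"dx": 0, "dy": -0.003, "dz": -0.055, "yaw": 0, "jaw": 1}, {"dx": 0, "dy": -0.003, "dz": -0.065, "yaw": 0, "jaw": 1}, {"dx": 0, "dy": -0.003, "dz": -0.065, "yaw": 0, "jaw": 1}, {"dx": 0, "dy": -0.003, "dz": -0.065, "yaw": 0, "jaw": 0}, {"dx": 0, "dy": -0.003, "dz": -0.065, "yaw": 0, "jaw": 0}, {"dx": 0, "dy": -0.003, "dz": -0.065, "yaw": 0, "jaw": 0}, {"dx": 0, "dy": -0.003, "dz": -0.065, "yaw": 0, "jaw": 0}, {"dx": 0, "dy": -0.003, "dz": -0.065, "yaw": 0, "jaw": 0}, {"dx": 0, "dy": -0.003, "dz": -0.065, "yaw": 0, "jaw": 0}, {"dx": 0, "dy": -0.003, "dz": -0.065, "yaw": 0, "jaw": 0}]}}

```text
clock: 11.15
eef_pos: [474.4, -323.2, 9.4]
tool_rot: [3.141, -0.002, -0.042]
force: [-0.1, 1.0, 6.0]
width: 32.3
gripper_force: 59.1
```

{"name": "arm_command", "arguments": {"deltas": [{"dx": 0, "dy": 0, "dz": 0.03, "yaw": 0, "jaw": 0}, {"dx": 0, "dy": 0, "dz": 0.08, "yaw": 0, "jaw": 0}, {"dx": 0, "dy": 0, "dz": 0.13, "yaw": 0, "jaw": 0}, {"dx": 0, "dy": 0, "dz": 0.18, "yaw": 0, "jaw": 0}, {"dx": 0.01, "dy": 0.03, "dz": 0.22, "yaw": 8, "jaw": 0}, {"dx": 0.02, "dy": 0.07, "dz": 0.23, "yaw": 16, "jaw": 0}, {"dx": 0.03, "dy": 0.11, "dz": 0.23, "yaw": 24, "jaw": 0}, {"dx": 0.04, "dy": 0.15, "dz": 0.23, "yaw": 32, "jaw": 0}, {"dx": 0.05, "dy": 0.19, "dz": 0.23, "yaw": 40, "jaw": 0}, {"dx": 0.06, "dy": 0.23, "dz": 0.23, "yaw": 48, "jaw": 0}, {"dx": 0.07, "dy": 0.27, "dz": 0.23, "yaw": 56, "jaw": 0}, {"dx": 0.08, "dy": 0.31, "dz": 0.23, "yaw": 64, "jaw": 0}, {"dx": 0.09, "dy": 0.35, "dz": 0.23, "yaw": 72, "jaw": 0}, {"dx": 0.1, "dy": 0.39, "dz": 0.23, "yaw": 80, "jaw": 0}, {"dx": 0.11, "dy": 0.43, "dz": 0.23, "yaw": 87, "jaw": 0}, {"dx": 0.122, "dy": 0.466, "dz": 0.23, "yaw": 91.8, "jaw": 0}, {"dx": 0.122, "dy": 0.466, "dz": 0.23, "yaw": 91.8, "jaw": 0}, {"dx": 0.122, "dy": 0.466, "dz": 0.23, "yaw": 91.8, "jaw": 0}, {"dx": 0.122, "dy": 0.466, "dz": 0.23, "yaw": 91.8, "jaw": 0}, {"dx": 0.122, "dy": 0.466, "dz": 0.23, "yaw": 91.8, "jaw": 0}]}}

```text
clock: 13.15
eef_pos: [595.6, 141.4, 238.2]
tool_rot: [-3.141, 0.001, 1.558]
force: [-0.5, -0.2, -3.7]
width: 32.5
gripper_force: 60.6
```

```bash
python3 - <<'E'
from h import *
s=read_state();print(s['clock'],s['eef_pos'],s['tool_rot'],s['qpos'])
save('wrist','w6')
E
```

```text
13.15 [595.57423348 141.36808331 238.22749401] [-3.14100019e+00  1.13554652e-03  1.55778146e+00] [-0.48212235  0.58523328  0.32958161  1.62610403 -0.21765076  0.96748528
 -0.09240163]
```

View pics/w6.png

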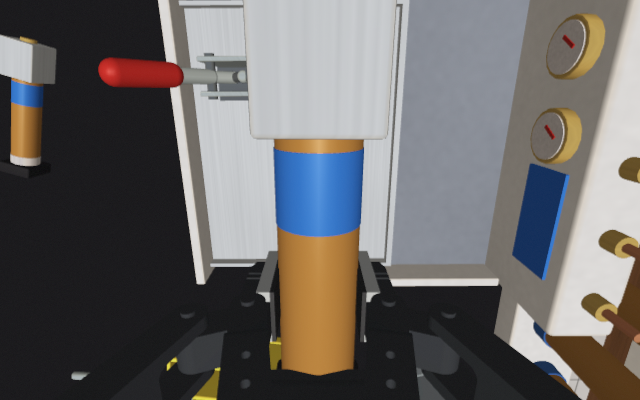

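The cartridge is held straight, with the head at (318,65) and the tube running down to (320,370). The cheeks are hidden under the head. I'll measure the held head's offset from the TCP.

```bash
python3 - <<'E'
from h import *
s=read_state(); P=cloud('w6'); z=P[:,:,2]
m=(z>240)&(z<300)&(P[:,:,1]>190)&(P[:,:,1]<260)
Q=P[m]; print(np.percentile(Q[:,2],[5,50,95])); 
t=Q[Q[:,2]>np.median(Q[:,2])-4]; print('head',rect(t[:,:2]))
A=np.c_[t[:,:2],np.ones(len(t))]; print('tilt',np.linalg.lstsq(A,t[:,2],rcond=None)[0][:2])
for y in (195,205,215,225):
    r=t[abs(t[:,1]-y)<3]; print(y,np.percentile(r[:,0],[1,99]).round(1),r[:,0].min().round(1),r[:,0].max().round(1))
print(s['eef_pos'])
E
```

```text
[267.84711748 275.56041655 276.80581366]
head (array([597.6, 217.8]), array([55.8, 44.5]), 89.1)
tilt [-0.0011221   0.00416256]
195 [590.9 602.8] 590.5 603.5
205 [577.1 618.2] 576.3 619.1
215 [576.2 618.8] 575.4 619.6
225 [576.5 618.9] 575.4 619.9
[595.68718122 141.64779057 238.34567403]
```

```bash
python3 - <<'E'
from h import *
for f in('w4','w6'):
    P=cloud(f); x,y,z=P[:,:,0],P[:,:,1],P[:,:,2]
    for lo,hi in((60,100),(100,140),(140,180)):
        m=(abs(z-52)<3)&(x>440)&(x<480)&(y>lo)&(y<hi); q=x[m]; print(f,'panel',lo,m.sum(),np.percentile(q,[2,50,98]).round(1),np.median(z[m]).round(1))
P=cloud('w6'); z=P[:,:,2]; m=(abs(P[:,:,0]-597)<60)&(z>262)&(z<290)&(P[:,:,1]>190); Q=P[m]
for y in range(198,216,2):
    r=Q[abs(Q[:,1]-y)<1]; print(y,len(r),np.median(r[:,2]).round(1),np.ptp(r[:,0]).round(0))
E
```

```text
w4 panel 60 257 [456.2 461.5 465.7] 52.4
w4 panel 100 259 [456.8 461.8 466.2] 52.4
w4 panel 140 257 [457.1 462.  466.4] 52.4
w6 panel 60 330 [456.6 461.9 466.1] 52.3
w6 panel 100 372 [456.8 462.1 466.4] 52.2
w6 panel 140 414 [457.3 462.5 466.7] 52.3
198 485 269.9 31.0
200 491 269.8 31.0
202 504 269.6 30.0
204 490 269.5 30.0
206 360 273.5 40.0
208 837 275.8 44.0
210 910 276.0 44.0
212 912 276.0 44.0
214 943 276.0 44.0
```

{"name": "arm_command", "arguments": {"deltas": [{"dx": 0, "dy": 0.0025, "dz": -0.04, "yaw": 0, "jaw": 0}, {"dx": 0, "dy": 0.0025, "dz": -0.08, "yaw": 0, "jaw": 0}, {"dx": 0, "dy": 0.0025, "dz": -0.12, "yaw": 0, "jaw": 0}, {"dx": 0, "dy": 0.0025, "dz": -0.15, "yaw": 0, "jaw": 0}, {"dx": 0, "dy": 0.0025, "dz": -0.17, "yaw": 0, "jaw": 0}, {"dx": 0, "dy": 0.0025, "dz": -0.178, "yaw": 0, "jaw": 0}, {"dx": 0, "dy": 0.0025, "dz": -0.178, "yaw": 0, "jaw": 0}, {"dx": 0, "dy": 0.0025, "dz": -0.178, "yaw": 0, "jaw": 0}, {"dx": 0, "dy": 0.0025, "dz": -0.178, "yaw": 0, "jaw": 0}]}}

```text
clock: 14.1
eef_pos: [602.0, 144.4, 62.8]
tool_rot: [3.13, -0.001, 1.555]
force: [7.3, -0.5, -0.1]
width: 32.1
gripper_force: 69.6
```

```bash
python3 - <<'E'
from h import *
s=read_state();print(s['clock'],s['eef_pos'],s['tool_rot'])
p1,_=save('wrist','w7'); p2,_=save('top','t7')
a=p1[0:300,120:520]; b=cv2.resize(p2[110:240,170:340],None,fx=2.35,fy=2.35,interpolation=cv2.INTER_CUBIC)
c=np.zeros((306,800,3),np.uint8); c[:300,:400]=a; c[:b.shape[0],400:400+b.shape[1]]=b[:306,:400]
cv2.imwrite('pics/c7.png',c[:,:,::-1])
E
```

```text
14.1 [602.02570273 144.37614944  62.79672681] [ 3.12971341e+00 -1.12738985e-03  1.55480726e+00]
```

View pics/c7.png

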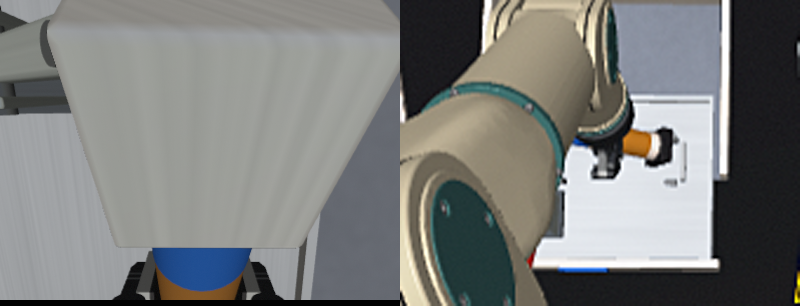

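Something went wrong. The black pad at crop (47,45) presses on the head's left side, giving 7 N in +x, and the cartridge has skewed in the grip. I'll back up first, then measure the clamp arm.

{"name": "arm_command", "arguments": {"deltas": [{"dx": 0, "dy": 0, "dz": 0.04, "yaw": 0, "jaw": 0}, {"dx": 0, "dy": 0, "dz": 0.08, "yaw": 0, "jaw": 0}, {"dx": 0, "dy": 0, "dz": 0.12, "yaw": 0, "jaw": 0}, {"dx": 0, "dy": 0, "dz": 0.16, "yaw": 0, "jaw": 0}, {"dx": 0, "dy": 0, "dz": 0.178, "yaw": 0, "jaw": 0}, {"dx": 0, "dy": 0, "dz": 0.178, "yaw": 0, "jaw": 0}, {"dx": 0, "dy": 0, "dz": 0.178, "yaw": 0, "jaw": 0}, {"dx": 0, "dy": 0, "dz": 0.178, "yaw": 0, "jaw": 0}]}}

```text
clock: 15.0
eef_pos: [594.6, 145.3, 236.4]
tool_rot: [-3.138, 0.001, 1.56]
force: [-0.3, -0.4, -3.9]
width: 32.4
gripper_force: 66.4
```

```bash
python3 - <<'E'
from h import *
s=read_state();print(s['clock'],s['eef_pos'],s['tool_rot'],s['force'],s['width'])
save('wrist','w8')
def dump(f):
    P=cloud(f); x,y,z=P[:,:,0],P[:,:,1],P[:,:,2]
    m=(x>520)&(x<640)&(y>195)&(y<275)&(z>60)&(z<175); Q=P[m]
    for a in range(60,170,10):
        q=Q[(Q[:,2]>=a)&(Q[:,2]<a+10)]
        if len(q)>3: print(f,a,len(q),'x',np.percentile(q[:,0],[2,98]).round(0),'y',np.percentile(q[:,1],[2,98]).round(0))
for f in('w4','scene0','w8'): dump(f)
p,_,_,_=load('w8'); P=cloud('w8'); z=P[:,:,2]
for f in('w6','w8'):
    P=cloud(f); z=P[:,:,2]; m=(z>262)&(z<290)&(P[:,:,1]>190)&(abs(P[:,:,0]-597)<80); Q=P[m]
    for y in range(196,250,6):
        r=Q[(abs(Q[:,1]-y)<1.5)]
        if len(r): print(f,y,np.percentile(r[:,0],[1,99]).round(1),np.median(r[:,2]).round(1))
E
```

```text
15.0 [594.56939386 145.34651325 236.38443315] [-3.13799557e+00  8.87742616e-04  1.56008702e+00] [-0.26651267 -0.36908482 -3.91525718] 32.403715378552505
w4 60 50 x [521. 549.] y [220. 247.]
w4 70 112 x [521. 549.] y [217. 247.]
w4 80 166 x [520. 548.] y [217. 247.]
w4 90 263 x [521. 548.] y [220. 250.]
w4 100 20 x [542. 551.] y [228. 229.]
w4 110 20 x [544. 554.] y [228. 230.]
w4 120 49 x [545. 575.] y [224. 244.]
w4 130 391 x [548. 578.] y [225. 243.]
w4 140 188 x [550. 573.] y [228. 241.]
scene0 60 22 x [524. 549.] y [219. 252.]
scene0 70 24 x [522. 548.] y [218. 251.]
scene0 80 38 x [522. 550.] y [218. 253.]
scene0 90 26 x [521. 551.] y [219. 251.]
scene0 100 12 x [541. 551.] y [228. 244.]
scene0 110 10 x [543. 571.] y [228. 241.]
scene0 120 18 x [546. 576.] y [228. 243.]
scene0 130 37 x [549. 579.] y [224. 243.]
scene0 140 18 x [550. 572.] y [228. 243.]
w6 196 [582.2 612. ] 269.9
w6 202 [582.5 612. ] 269.6
w6 208 [576.3 618.6] 275.8
w6 214 [576.2 618.7] 276.0
w6 220 [576.5 618.9] 275.9
w6 226 [576.6 619. ] 275.8
w6 232 [576.7 619. ] 275.7
w6 238 [576.7 619.3] 275.6
w6 244 [576.7 619.3] 275.5
```

View pics/w8.png

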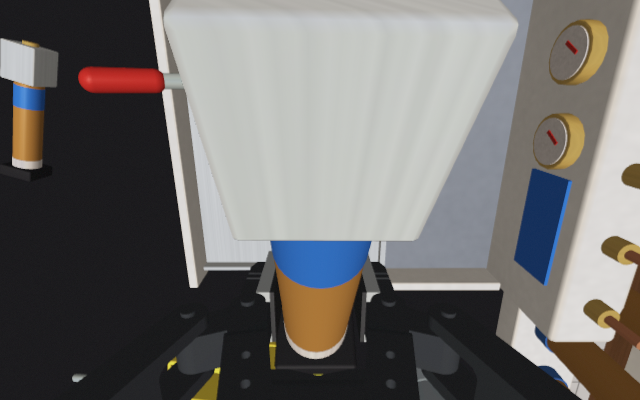

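The descending head struck the clamp's pad, which juts to x≈578 at z 120–145, and pitched up in the grip; here it looms large at (340,120). The handle may have moved too, since its tip is now at (85,78). I'll measure the pitch and the clamp state.

```bash
python3 - <<'E'
from h import *
P=cloud('w8'); Q=P[40:225,250:410].reshape(-1,3); Q=Q[np.isfinite(Q[:,2])]
print(len(Q),np.percentile(Q[:,1],[2,98]),np.percentile(Q[:,2],[2,98]))
A=np.c_[Q[:,:2],np.ones(len(Q))]; c,*_=np.linalg.lstsq(A,Q[:,2],rcond=None); print('slope deg x,y',np.degrees(np.arctan(c[:2])))
for f in('w4','w6','w8'):
    p,_,_,_=load(f); H,S,V=cv2.split(cv2.cvtColor(p,cv2.COLOR_RGB2HSV)); P=cloud(f)
    m=((H<6)|(H>174))&(S>170)&(V>90)&(abs(P[:,:,1]-234)<25)&(P[:,:,2]>60)&(P[:,:,0]<520)
    q=P[m]; b=np.polyfit(q[:,2],q[:,0],1); e=q[np.argsort(q[:,0])[:15]].mean(0); print(f,len(q),'tip',e.round(0),'lean',np.arctan(-b[0]).round(3))
E
```

```text
16293 [197.97831961 219.81838412] [313.41223249 327.64384689]
slope deg x,y [-0.52934711 32.94367947]
w4 854 tip [458. 234. 155.] lean 0.654
w6 2083 tip [458. 236. 155.] lean 0.658
w8 2000 tip [427. 236. 131.] lean 1.033
```

The head is pitched up 33°, and the handle has been knocked to about 0.4 rad. To recover, I'll return to the mat, press the cartridge flat with its tail first and release it. Then I'll push the handle back open and try again, coming in from +x of the pad.

{"name": "arm_command", "arguments": {"deltas": [{"dx": -0.01, "dy": -0.04, "dz": 0, "yaw": 0, "jaw": 0}, {"dx": -0.02, "dy": -0.08, "dz": 0, "yaw": -8, "jaw": 0}, {"dx": -0.03, "dy": -0.12, "dz": 0, "yaw": -16, "jaw": 0}, {"dx": -0.04, "dy": -0.16, "dz": 0, "yaw": -24, "jaw": 0}, {"dx": -0.05, "dy": -0.2, "dz": 0, "yaw": -32, "jaw": 0}, {"dx": -0.06, "dy": -0.24, "dz": 0, "yaw": -40, "jaw": 0}, {"dx": -0.07, "dy": -0.28, "dz": 0, "yaw": -48, "jaw": 0}, {"dx": -0.08, "dy": -0.32, "dz": 0, "yaw": -56, "jaw": 0}, {"dx": -0.09, "dy": -0.36, "dz": 0, "yaw": -64, "jaw": 0}, {"dx": -0.1, "dy": -0.4, "dz": 0, "yaw": -72, "jaw": 0}, {"dx": -0.11, "dy": -0.44, "dz": 0, "yaw": -80, "jaw": 0}, {"dx": -0.12, "dy": -0.469, "dz": -0.02, "yaw": -88, "jaw": 0}, {"dx": -0.12, "dy": -0.469, "dz": -0.06, "yaw": -91.8, "jaw": 0}, {"dx": -0.12, "dy": -0.469, "dz": -0.1, "yaw": -91.8, "jaw": 0}, {"dx": -0.12, "dy": -0.469, "dz": -0.14, "yaw": -91.8, "jaw": 0}, {"dx": -0.12, "dy": -0.469, "dz": -0.165, "yaw": -91.8, "jaw": 0}, {"dx": -0.12, "dy": -0.469, "dz": -0.175, "yaw": -91.8, "jaw": 0}, {"dx": -0.12, "dy": -0.469, "dz": -0.175, "yaw": -91.8, "jaw": 0}, {"dx": -0.12, "dy": -0.469, "dz": -0.175, "yaw": -91.8, "jaw": 0}]}}

```text
clock: 16.95
eef_pos: [476.3, -324.0, 64.0]
tool_rot: [3.14, -0.001, -0.042]
force: [0.3, 0.0, -3.6]
width: 32.3
gripper_force: 66.5
```

{"name": "arm_command", "arguments": {"deltas": [{"dx": 0, "dy": 0, "dz": -0.012, "yaw": 0, "jaw": 0}, {"dx": 0, "dy": 0, "dz": -0.018, "yaw": 0, "jaw": 0}, {"dx": 0, "dy": 0, "dz": -0.024, "yaw": 0, "jaw": 0}, {"dx": 0, "dy": 0, "dz": -0.028, "yaw": 0, "jaw": 0}]}}

```text
clock: 17.35
eef_pos: [480.4, -324.0, 37.1]
tool_rot: [3.14, -0.008, -0.041]
force: [7.1, 1.0, 8.2]
width: 32.4
gripper_force: 64.1
```

{"name": "arm_command", "arguments": {"deltas": [{"dx": 0.006, "dy": 0, "dz": -0.005, "yaw": 0, "jaw": 0}, {"dx": 0.01, "dy": 0, "dz": -0.01, "yaw": 0, "jaw": 0}, {"dx": 0.012, "dy": 0, "dz": -0.015, "yaw": 0, "jaw": 0}, {"dx": 0.014, "dy": 0, "dz": -0.019, "yaw": 0, "jaw": 0}, {"dx": 0.014, "dy": 0, "dz": -0.023, "yaw": 0, "jaw": 0}, {"dx": 0.014, "dy": 0, "dz": -0.025, "yaw": 0, "jaw": 0}]}}

```text
clock: 17.95
eef_pos: [489.1, -322.9, 9.5]
tool_rot: [-3.141, 0.001, -0.042]
force: [2.6, 0.6, 0.8]
width: 32.3
gripper_force: 62.0
```

{"name": "arm_command", "arguments": {"deltas": [{"dx": 0, "dy": 0, "dz": 0, "yaw": 0, "jaw": 1}, {"dx": 0, "dy": 0, "dz": 0, "yaw": 0, "jaw": 1}, {"dx": 0, "dy": 0, "dz": 0, "yaw": 0, "jaw": 1}, {"dx": 0, "dy": 0, "dz": 0, "yaw": 0, "jaw": 1}, {"dx": 0, "dy": 0, "dz": 0.05, "yaw": 0, "jaw": 1}, {"dx": 0, "dy": 0, "dz": 0.1, "yaw": 0, "jaw": 1}, {"dx": 0, "dy": 0, "dz": 0.15, "yaw": 0, "jaw": 1}, {"dx": 0, "dy": 0, "dz": 0.2, "yaw": 0, "jaw": 1}, {"dx": 0, "dy": 0, "dz": 0.21, "yaw": 0, "jaw": 1}, {"dx": 0, "dy": 0, "dz": 0.21, "yaw": 0, "jaw": 1}, {"dx": 0, "dy": 0, "dz": 0.21, "yaw": 0, "jaw": 1}]}}

```text
clock: 19.05
eef_pos: [489.5, -322.2, 219.2]
tool_rot: [-3.14, 0.001, -0.041]
force: [0.5, 0.5, -0.5]
width: 85.4
gripper_force: 0.0
```

```bash
cat > cart.py <<'E'
from h import *
import sys
f=sys.argv[1]; s=read_state();print(s['clock'],s['eef_pos'].round(1),s['tool_rot'].round(3)); save('wrist',f)
P=cloud(f); z=P[:,:,2]; x,y=P[:,:,0],P[:,:,1]
box=(abs(x-505)<125)&(abs(y+327)<48)&(z>12)&(z<60)
m=box&(z>43)&(x>545); print('head',rect(P[m][:,:2]),np.median(z[m]),x[m].max().round(1))
m=box&(z>43)&(x<440); print('tail',rect(P[m][:,:2]),np.median(z[m]),x[m].min().round(1))
E
python3 cart.py w9
```

```text
19.05 [ 489.5 -322.2  219.2] [-3.14e+00  1.00e-03 -4.10e-02]
head (array([ 575.7, -327.3]), array([44. , 61.5]), 87.6) 47.54521307580245 606.4
tail (array([ 428.9, -321.2]), array([42.8, 22.3]), 87.2) 47.60666270122158 417.3
```

{"name": "arm_command", "arguments": {"deltas": [{"dx": -0.01, "dy": 0.05, "dz": 0, "yaw": 0, "jaw": 0}, {"dx": -0.02, "dy": 0.1, "dz": 0, "yaw": 0, "jaw": 0}, {"dx": -0.03, "dy": 0.148, "dz": 0, "yaw": 0, "jaw": 0}, {"dx": -0.04, "dy": 0.196, "dz": 0, "yaw": 0, "jaw": 0}, {"dx": -0.05, "dy": 0.244, "dz": 0, "yaw": 0, "jaw": 0}, {"dx": -0.06, "dy": 0.292, "dz": 0, "yaw": 0, "jaw": 0}, {"dx": -0.07, "dy": 0.34, "dz": 0, "yaw": 0, "jaw": 0}, {"dx": -0.08, "dy": 0.388, "dz": 0, "yaw": 0, "jaw": 0}, {"dx": -0.09, "dy": 0.436, "dz": 0, "yaw": 0, "jaw": 0}, {"dx": -0.09, "dy": 0.484, "dz": 0, "yaw": 0, "jaw": 0}, {"dx": -0.09, "dy": 0.53, "dz": 0, "yaw": 0, "jaw": 0}, {"dx": -0.09, "dy": 0.558, "dz": 0, "yaw": 0, "jaw": 0}, {"dx": -0.09, "dy": 0.558, "dz": -0.04, "yaw": 0, "jaw": 0}, {"dx": -0.09, "dy": 0.558, "dz": -0.08, "yaw": 0, "jaw": 0}, {"dx": -0.09, "dy": 0.558, "dz": -0.115, "yaw": 0, "jaw": 0}, {"dx": -0.09, "dy": 0.558, "dz": -0.115, "yaw": 0, "jaw": 0}, {"dx": -0.09, "dy": 0.558, "dz": -0.115, "yaw": 0, "jaw": 0}, {"dx": -0.09, "dy": 0.558, "dz": -0.115, "yaw": 0, "jaw": 0}]}}

```text
clock: 20.9
eef_pos: [400.8, 234.6, 106.3]
tool_rot: [-3.141, -0.002, -0.042]
force: [-0.3, -0.7, -0.2]
width: 0.1
gripper_force: 0.0
```

{"name": "arm_command", "arguments": {"deltas": [{"dx": 0.01, "dy": 0.001, "dz": 0, "yaw": 0, "jaw": 0}, {"dx": 0.018, "dy": 0.001, "dz": 0, "yaw": 0, "jaw": 0}, {"dx": 0.025, "dy": 0.001, "dz": 0, "yaw": 0, "jaw": 0}, {"dx": 0.031, "dy": 0.001, "dz": 0, "yaw": 0, "jaw": 0}, {"dx": 0.036, "dy": 0.001, "dz": 0, "yaw": 0, "jaw": 0}, {"dx": 0.04, "dy": 0.001, "dz": 0, "yaw": 0, "jaw": 0}, {"dx": 0.04, "dy": 0.001, "dz": 0, "yaw": 0, "jaw": 0}]}}

```text
clock: 21.6
eef_pos: [441.2, 235.8, 105.4]
tool_rot: [-3.142, -0.002, -0.042]
force: [-0.7, -0.2, -0.3]
width: -0.2
gripper_force: 0.2
```

```bash
cat > lean.py <<'E'
from h import *
import sys
f=sys.argv[1]; s=read_state();print(s['clock'],s['eef_pos'].round(1),s['force'].round(1)); save(sys.argv[2],f)
p,_,_,_=load(f); H,S,V=cv2.split(cv2.cvtColor(p,cv2.COLOR_RGB2HSV)); P=cloud(f)
m=((H<6)|(H>174))&(S>170)&(V>70)&(abs(P[:,:,1]-234)<30)&(P[:,:,2]>60)&(P[:,:,0]<525)
q=P[m]; b=np.polyfit(q[:,2],q[:,0],1); e=q[np.argsort(q[:,0])[:10]].mean(0); print(f,len(q),'tip',e.round(0),'lean',np.arctan(-b[0]).round(3))
E
python3 lean.py s10 scene
```

```text
21.6 [441.2 235.8 105.4] [-0.7 -0.2 -0.3]
s10 83 tip [459. 233. 114.] lean 0.947
```

```bash
python3 lean.py w11 wrist; python3 - <<'E'
from h import *
for f in('w11',):
    P=cloud(f); x,y,z=P[:,:,0],P[:,:,1],P[:,:,2]
    m=(x>520)&(x<640)&(y>215)&(y<255)&(z>95)&(z<175); Q=P[m]; print(len(Q),np.nanmax(Q[:,2]),np.percentile(Q[:,0],[1,99]))
E
```

```text
21.65 [441.1 235.8 105.4] [-1.2  1.   0.1]
w11 4458 tip [454. 235. 116.] lean 1.206
284 98.82920567235416 [520.06086736 529.53340749]
```

View pics/w11.png

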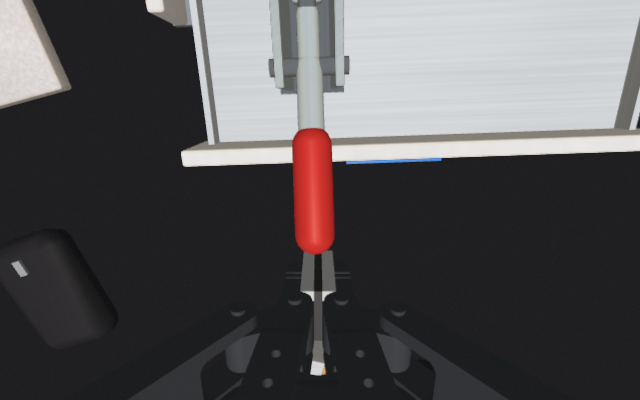

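```bash
python3 - <<'E'
from h import *
P=cloud('w11')
print('red col', [P[r,313].round(0).tolist() for r in range(20,252,16)])
print('panel',[P[r,c].round(0).tolist() for r,c in((152,230),(152,260),(140,450),(135,550))])
x,y,z=P[:,:,0],P[:,:,1],P[:,:,2]
m=(abs(z-52)<3)&(x>420)&(x<540)&(y<225)&(y>100); print(m.sum(),np.percentile(x[m],[2,50,98]))
E
```

```text
red col [[552.0, 232.0, 88.0], [545.0, 232.0, 89.0], [539.0, 233.0, 90.0], [532.0, 233.0, 93.0], [526.0, 233.0, 95.0], [519.0, 233.0, 98.0], [512.0, 234.0, 100.0], [506.0, 234.0, 104.0], [500.0, 234.0, 108.0], [493.0, 235.0, 111.0], [487.0, 235.0, 113.0], [480.0, 235.0, 115.0], [474.0, 235.0, 117.0], [468.0, 236.0, 119.0], [460.0, 236.0, 120.0]]
panel [[491.0, 285.0, 52.0], [490.0, 267.0, 52.0], [492.0, 153.0, 47.0], [491.0, 89.0, 41.0]]
3566 [482.01963949 487.16649358 491.78455266]
```

The drawer has slid in about 25 mm (panel face 457→482), because I pushed too nearly along the handle. The handle is now at about 0.6 rad. The drawer is still open far enough, so I'll grip the red bar and lift it along its arc to open the clamp.

{"name": "arm_command", "arguments": {"deltas": [{"dx": -0.015, "dy": 0, "dz": 0, "yaw": 0, "jaw": 0}, {"dx": -0.015, "dy": 0, "dz": 0.04, "yaw": 0, "jaw": 0.5}, {"dx": -0.015, "dy": 0, "dz": 0.075, "yaw": 0, "jaw": 1}, {"dx": 0.015, "dy": 0, "dz": 0.075, "yaw": 0, "jaw": 1}, {"dx": 0.035, "dy": 0, "dz": 0.075, "yaw": 0, "jaw": 1}, {"dx": 0.035, "dy": 0, "dz": 0.075, "yaw": 0, "jaw": 1}, {"dx": 0.035, "dy": 0, "dz": 0.04, "yaw": 0, "jaw": 1}, {"dx": 0.035, "dy": 0, "dz": 0.005, "yaw": 0, "jaw": 1}, {"dx": 0.035, "dy": 0, "dz": -0.013, "yaw": 0, "jaw": 1}, {"dx": 0.035, "dy": 0, "dz": -0.013, "yaw": 0, "jaw": 1}, {"dx": 0.035, "dy": 0, "dz": -0.013, "yaw": 0, "jaw": 0}, {"dx": 0.035, "dy": 0, "dz": -0.013, "yaw": 0, "jaw": 0}, {"dx": 0.035, "dy": 0, "dz": -0.013, "yaw": 0, "jaw": 0}, {"dx": 0.035, "dy": 0, "dz": -0.013, "yaw": 0, "jaw": 0}, {"dx": 0.035, "dy": 0, "dz": -0.013, "yaw": 0, "jaw": 0}, {"dx": 0.035, "dy": 0, "dz": -0.013, "yaw": 0, "jaw": 0}, {"dx": 0.035, "dy": 0, "dz": -0.013, "yaw": 0, "jaw": 0}]}}

```text
clock: 23.4
eef_pos: [475.1, 236.5, 92.7]
tool_rot: [-3.141, -0.0, -0.041]
force: [-0.6, 0.7, 2.6]
width: 15.9
gripper_force: 58.4
```

Gripped the bar (15.9 mm). Lifting it along the arc.

{"name": "arm_command", "arguments": {"deltas": [{"dx": 0.002, "dy": 0, "dz": 0.006, "yaw": 0, "jaw": 0}, {"dx": 0.005, "dy": 0, "dz": 0.011, "yaw": 0, "jaw": 0}, {"dx": 0.008, "dy": 0, "dz": 0.016, "yaw": 0, "jaw": 0}, {"dx": 0.012, "dy": 0, "dz": 0.0205, "yaw": 0, "jaw": 0}, {"dx": 0.016, "dy": 0, "dz": 0.025, "yaw": 0, "jaw": 0}, {"dx": 0.02, "dy": 0, "dz": 0.028, "yaw": 0, "jaw": 0}, {"dx": 0.022, "dy": 0, "dz": 0.0295, "yaw": 0, "jaw": 0}, {"dx": 0.022, "dy": 0, "dz": 0.0295, "yaw": 0, "jaw": 0}]}}

```text
clock: 24.2
eef_pos: [497.1, 235.9, 122.1]
tool_rot: [-3.141, -0.0, -0.042]
force: [-0.3, 4.3, -9.3]
width: 15.2
gripper_force: 58.8
```

{"name": "arm_command", "arguments": {"deltas": [{"dx": 0, "dy": 0, "dz": 0, "yaw": 0, "jaw": 1}, {"dx": 0, "dy": 0, "dz": 0, "yaw": 0, "jaw": 1}, {"dx": 0, "dy": 0, "dz": 0, "yaw": 0, "jaw": 1}, {"dx": 0, "dy": 0, "dz": 0.03, "yaw": 0, "jaw": 1}, {"dx": 0, "dy": 0, "dz": 0.08, "yaw": 0, "jaw": 1}, {"dx": 0.02, "dy": -0.03, "dz": 0.12, "yaw": 0, "jaw": 1}, {"dx": 0.04, "dy": -0.07, "dz": 0.16, "yaw": 0, "jaw": 1}, {"dx": 0.05, "dy": -0.07, "dz": 0.175, "yaw": 0, "jaw": 1}, {"dx": 0.05, "dy": -0.07, "dz": 0.175, "yaw": 0, "jaw": 1}, {"dx": 0.05, "dy": -0.07, "dz": 0.175, "yaw": 0, "jaw": 1}, {"dx": 0.05, "dy": -0.07, "dz": 0.175, "yaw": 0, "jaw": 1}]}}

```text
clock: 25.3
eef_pos: [545.6, 166.5, 295.6]
tool_rot: [3.142, 0.003, -0.041]
force: [0.1, -0.0, 0.2]
width: 85.6
gripper_force: 0.0
```

```bash
cat > meas.py <<'E'
from h import *
import sys
f=sys.argv[1]; s=read_state();print(s['clock'],s['eef_pos'].round(1),s['tool_rot'].round(3)); save('wrist',f)
p,_,_,_=load(f); H,S,V=cv2.split(cv2.cvtColor(p,cv2.COLOR_RGB2HSV)); P=cloud(f); x,y,z=P[:,:,0],P[:,:,1],P[:,:,2]
m=(abs(z-52)<3)&(x>440)&(x<520)&(y<210)&(y>60); pf=np.percentile(x[m],2); print('panel',np.percentile(x[m],[2,50,98]).round(1))
o=pf-456.7
def bb(n,c,h,zr):
    m=(abs(x-c[0]-o)<h[0])&(abs(y-c[1])<h[1])&(z>zr[0])&(z<zr[1]); Q=P[m]
    if len(Q)>5: print(n,len(Q),'x',np.percentile(Q[:,0],[1,50,99]).round(1),'y',np.percentile(Q[:,1],[1,99]).round(1),'z',np.median(Q[:,2]).round(1))
bb('cheek+x',(626,233),(12,25),(41,51)); bb('cheek-x',(568,233),(10,25),(41,51))
bb('guide+x',(623,75),(12,8),(29,40)); bb('guide-x',(569,75),(12,8),(29,40))
bb('headend',(598,267),(18,7),(22,38)); bb('tailend',(596,62),(18,6),(22,38))
for a in range(90,170,10): bb('clamp%d'%a,(580,234),(60,25),(a,a+10))
m=((H<6)|(H>174))&(S>170)&(V>70)&(abs(y-234)<30)&(z>60)&(x<540)
q=P[m]; b=np.polyfit(q[:,2],q[:,0],1); e=q[np.argsort(q[:,0])[:15]].mean(0); print(len(q),'tip',e.round(0),'lean',np.arctan(-b[0]).round(3))
E
python3 meas.py w12; sed -i 's/save(.wrist.,f)/None/' meas.py; python3 meas.py w4
```

```text
25.3 [545.6 166.5 295.6] [ 3.142e+00  3.000e-03 -4.100e-02]
panel [479.2 484.6 489. ]
cheek+x 314 x [645.2 649.2 653.2] y [212.1 255.8] z 46.0
cheek-x 204 x [585.6 589.8 593.3] y [212.9 245.8] z 46.1
guide+x 92 x [643.3 647.3 650.9] y [69.6 82.5] z 34.2
guide-x 79 x [585.1 589.1 593.1] y [69.7 82.6] z 34.3
headend 175 x [605.4 624.  638.4] y [263.4 269.7] z 29.9
tailend 221 x [600.7 618.8 636.4] y [58.7 65.3] z 30.0
clamp90 334 x [542.9 561.4 574.4] y [219.4 250. ] z 92.2
clamp100 60 x [569.9 573.  582.4] y [227.5 240.7] z 105.2
clamp110 120 x [575.3 582.5 612. ] y [223.6 244.1] z 116.8
clamp120 422 x [580.9 606.8 615.4] y [224. 244.] z 126.0
clamp130 223 x [584.2 592.2 607.9] y [227.6 240.6] z 136.9
clamp140 12 x [590.4 591.2 592.9] y [228.4 240. ] z 140.3
875 tip [473. 234. 148.] lean 0.769
25.35 [545.6 166.6 295.5] [ 3.141e+00  3.000e-03 -4.100e-02]
panel [456.8 462.  466.4]
cheek+x 326 x [622.4 626.5 630.7] y [212.5 255.9] z 46.4
cheek-x 181 x [563.1 567.5 571.3] y [213.1 248.3] z 46.3
guide+x 91 x [620.3 624.2 628.4] y [69.8 82.8] z 34.4
guide-x 79 x [562.5 566.9 570.5] y [69.9 82.5] z 34.4
headend 219 x [580.2 598.3 615.1] y [263.8 270.1] z 30.5
tailend 220 x [578.7 596.8 613.4] y [59.3 65.5] z 30.5
clamp90 261 x [520.9 535.  548.7] y [219.6 250.3] z 92.6
clamp100 20 x [542.  546.7 551.6] y [227.8 229.5] z 104.8
clamp110 20 x [544.  548.8 553.8] y [227.8 229.8] z 115.4
clamp120 49 x [545.2 556.1 575.4] y [223.8 243.8] z 125.9
clamp130 391 x [547.6 570.6 578.2] y [224.3 243.8] z 136.5
clamp140 188 x [549.5 554.8 573.5] y [227.9 241.2] z 144.2
865 tip [458. 234. 155.] lean 0.653
```

{"name": "arm_command", "arguments": {"deltas": [{"dx": -0.03, "dy": 0.04, "dz": 0, "yaw": 0, "jaw": 1}, {"dx": -0.0555, "dy": 0.0695, "dz": -0.03, "yaw": 0, "jaw": 1}, {"dx": -0.0555, "dy": 0.0695, "dz": -0.08, "yaw": 0, "jaw": 1}, {"dx": -0.0555, "dy": 0.0695, "dz": -0.12, "yaw": 0, "jaw": 1}, {"dx": -0.0555, "dy": 0.0695, "dz": -0.16, "yaw": 0, "jaw": 1}, {"dx": -0.0555, "dy": 0.0695, "dz": -0.18, "yaw": 0, "jaw": 1}, {"dx": -0.0555, "dy": 0.0695, "dz": -0.18, "yaw": 0, "jaw": 1}, {"dx": -0.0555, "dy": 0.0695, "dz": -0.18, "yaw": 0, "jaw": 0}, {"dx": -0.0555, "dy": 0.0695, "dz": -0.18, "yaw": 0, "jaw": 0}, {"dx": -0.0555, "dy": 0.0695, "dz": -0.18, "yaw": 0, "jaw": 0}, {"dx": -0.0555, "dy": 0.0695, "dz": -0.18, "yaw": 0, "jaw": 0}, {"dx": -0.0555, "dy": 0.0695, "dz": -0.18, "yaw": 0, "jaw": 0}, {"dx": -0.0555, "dy": 0.0695, "dz": -0.18, "yaw": 0, "jaw": 0}, {"dx": -0.053, "dy": 0.0695, "dz": -0.178, "yaw": 0, "jaw": 0}, {"dx": -0.05, "dy": 0.0695, "dz": -0.176, "yaw": 0, "jaw": 0}, {"dx": -0.047, "dy": 0.0695, "dz": -0.174, "yaw": 0, "jaw": 0}, {"dx": -0.047, "dy": 0.0695, "dz": -0.174, "yaw": 0, "jaw": 0}]}}

```text
clock: 27.05
eef_pos: [499.0, 236.0, 122.0]
tool_rot: [-3.141, 0.002, -0.041]
force: [-2.7, 4.1, -9.9]
width: 15.9
gripper_force: 58.6
```

{"name": "arm_command", "arguments": {"deltas": [{"dx": 0, "dy": 0, "dz": 0, "yaw": 0, "jaw": 1}, {"dx": 0, "dy": 0, "dz": 0, "yaw": 0, "jaw": 1}, {"dx": 0, "dy": 0, "dz": 0, "yaw": 0, "jaw": 1}, {"dx": 0, "dy": 0, "dz": 0.03, "yaw": 0, "jaw": 1}, {"dx": 0, "dy": 0, "dz": 0.08, "yaw": 0, "jaw": 1}, {"dx": 0.02, "dy": -0.03, "dz": 0.12, "yaw": 0, "jaw": 1}, {"dx": 0.04, "dy": -0.07, "dz": 0.16, "yaw": 0, "jaw": 1}, {"dx": 0.047, "dy": -0.07, "dz": 0.174, "yaw": 0, "jaw": 1}, {"dx": 0.047, "dy": -0.07, "dz": 0.174, "yaw": 0, "jaw": 1}, {"dx": 0.047, "dy": -0.07, "dz": 0.174, "yaw": 0, "jaw": 1}, {"dx": 0.047, "dy": -0.07, "dz": 0.174, "yaw": 0, "jaw": 1}]}}

```text
clock: 28.15
eef_pos: [545.9, 166.0, 295.8]
tool_rot: [-3.142, 0.002, -0.041]
force: [-0.6, 0.0, -1.0]
width: 85.6
gripper_force: 0.0
```

```bash
sed -i "s/; None$/; save('wrist',f)/" meas.py; python3 meas.py w13
```

```text
28.15 [545.9 166.  295.8] [-3.142e+00  2.000e-03 -4.100e-02]
panel [481.  486.4 491. ]
cheek+x 300 x [647. 651. 655.] y [212.2 255.1] z 46.1
cheek-x 166 x [587.5 591.6 595.3] y [212.6 239.5] z 45.9
guide+x 95 x [645.  648.9 652.4] y [69.3 82.9] z 34.3
guide-x 77 x [587.8 591.5 594.8] y [69.7 82.7] z 34.5
headend 220 x [604.8 623.1 639.9] y [263.5 269.8] z 29.8
tailend 215 x [603.2 621.3 638. ] y [58.9 65.2] z 30.0
clamp90 292 x [545.  560.8 573.4] y [219.2 250. ] z 92.2
clamp100 31 x [568.  570.3 579. ] y [227.5 239.4] z 104.1
clamp110 38 x [570.7 573.5 594.2] y [227.5 239.1] z 114.6
clamp120 120 x [573.8 595.1 606.6] y [223.5 243.7] z 127.0
clamp130 373 x [576.5 600.6 608.4] y [224.9 243.3] z 134.1
clamp140 170 x [579.8 584.7 589.1] y [227.8 241. ] z 142.1
860 tip [479. 235. 152.] lean 0.698
```

{"name": "arm_command", "arguments": {"deltas": [{"dx": -0.006, "dy": -0.05, "dz": 0, "yaw": 0, "jaw": 1}, {"dx": -0.012, "dy": -0.1, "dz": 0, "yaw": 0, "jaw": 1}, {"dx": -0.018, "dy": -0.148, "dz": 0, "yaw": 0, "jaw": 1}, {"dx": -0.024, "dy": -0.196, "dz": -0.02, "yaw": 0, "jaw": 1}, {"dx": -0.03, "dy": -0.244, "dz": -0.04, "yaw": 0, "jaw": 1}, {"dx": -0.036, "dy": -0.29, "dz": -0.06, "yaw": 0, "jaw": 1}, {"dx": -0.042, "dy": -0.336, "dz": -0.08, "yaw": 0, "jaw": 1}, {"dx": -0.048, "dy": -0.382, "dz": -0.1, "yaw": 0, "jaw": 1}, {"dx": -0.054, "dy": -0.428, "dz": -0.12, "yaw": 0, "jaw": 1}, {"dx": -0.056, "dy": -0.47, "dz": -0.14, "yaw": 0, "jaw": 1}, {"dx": -0.056, "dy": -0.4893, "dz": -0.17, "yaw": 0, "jaw": 1}, {"dx": -0.056, "dy": -0.4893, "dz": -0.2, "yaw": 0, "jaw": 1}, {"dx": -0.056, "dy": -0.4893, "dz": -0.225, "yaw": 0, "jaw": 1}, {"dx": -0.056, "dy": -0.4893, "dz": -0.225, "yaw": 0, "jaw": 1}, {"dx": -0.056, "dy": -0.4893, "dz": -0.225, "yaw": 0, "jaw": 1}, {"dx": -0.056, "dy": -0.4893, "dz": -0.25, "yaw": 0, "jaw": 1}, {"dx": -0.056, "dy": -0.4893, "dz": -0.275, "yaw": 0, "jaw": 1}, {"dx": -0.056, "dy": -0.4893, "dz": -0.286, "yaw": 0, "jaw": 1}, {"dx": -0.056, "dy": -0.4893, "dz": -0.286, "yaw": 0, "jaw": 1}, {"dx": -0.056, "dy": -0.4893, "dz": -0.286, "yaw": 0, "jaw": 1}]}}

```text
clock: 30.2
eef_pos: [491.6, -324.6, 12.1]
tool_rot: [3.14, -0.001, -0.041]
force: [0.2, 0.0, 0.1]
width: 85.4
gripper_force: 0.0
```

{"name": "arm_command", "arguments": {"deltas": [{"dx": 0, "dy": 0, "dz": 0, "yaw": 0, "jaw": 0}, {"dx": 0, "dy": 0, "dz": 0, "yaw": 0, "jaw": 0}, {"dx": 0, "dy": 0, "dz": 0, "yaw": 0, "jaw": 0}, {"dx": 0, "dy": 0, "dz": 0, "yaw": 0, "jaw": 0}, {"dx": 0, "dy": 0, "dz": 0, "yaw": 0, "jaw": 0}, {"dx": 0, "dy": 0, "dz": 0, "yaw": 0, "jaw": 0}, {"dx": 0, "dy": 0, "dz": 0, "yaw": 0, "jaw": 0}]}}

```text
clock: 30.9
eef_pos: [491.2, -324.0, 11.6]
tool_rot: [-3.141, -0.001, -0.041]
force: [-0.8, 1.4, 5.5]
width: 32.1
gripper_force: 59.1
```

{"name": "arm_command", "arguments": {"deltas": [{"dx": 0, "dy": 0, "dz": 0.03, "yaw": 0, "jaw": 0}, {"dx": 0, "dy": 0, "dz": 0.08, "yaw": 0, "jaw": 0}, {"dx": 0, "dy": 0, "dz": 0.13, "yaw": 0, "jaw": 0}, {"dx": 0, "dy": 0, "dz": 0.18, "yaw": 0, "jaw": 0}, {"dx": 0.012, "dy": 0.03, "dz": 0.215, "yaw": 8, "jaw": 0}, {"dx": 0.024, "dy": 0.07, "dz": 0.225, "yaw": 16, "jaw": 0}, {"dx": 0.036, "dy": 0.11, "dz": 0.225, "yaw": 24, "jaw": 0}, {"dx": 0.048, "dy": 0.15, "dz": 0.225, "yaw": 32, "jaw": 0}, {"dx": 0.06, "dy": 0.19, "dz": 0.225, "yaw": 40, "jaw": 0}, {"dx": 0.072, "dy": 0.23, "dz": 0.225, "yaw": 48, "jaw": 0}, {"dx": 0.084, "dy": 0.27, "dz": 0.225, "yaw": 56, "jaw": 0}, {"dx": 0.096, "dy": 0.31, "dz": 0.225, "yaw": 64, "jaw": 0}, {"dx": 0.11, "dy": 0.35, "dz": 0.225, "yaw": 72, "jaw": 0}, {"dx": 0.122, "dy": 0.39, "dz": 0.225, "yaw": 80, "jaw": 0}, {"dx": 0.135, "dy": 0.43, "dz": 0.225, "yaw": 87, "jaw": 0}, {"dx": 0.145, "dy": 0.468, "dz": 0.225, "yaw": 91.7, "jaw": 0}, {"dx": 0.145, "dy": 0.468, "dz": 0.225, "yaw": 91.7, "jaw": 0}, {"dx": 0.145, "dy": 0.468, "dz": 0.225, "yaw": 91.7, "jaw": 0}, {"dx": 0.145, "dy": 0.468, "dz": 0.225, "yaw": 91.7, "jaw": 0}, {"dx": 0.145, "dy": 0.468, "dz": 0.225, "yaw": 91.7, "jaw": 0}]}}

```text
clock: 32.9
eef_pos: [635.6, 141.8, 235.7]
tool_rot: [-3.141, 0.001, 1.556]
force: [0.8, -1.0, -4.3]
width: 32.2
gripper_force: 60.6
```

```bash
cat > held.py <<'E'
from h import *
import sys
f=sys.argv[1]; s=read_state(); e=s['eef_pos'];print(s['clock'],e.round(1),s['tool_rot'].round(4)); save('wrist',f)
P=cloud(f); z=P[:,:,2]; m=(z>e[2]+23)&(z<e[2]+50)&(P[:,:,1]>e[1]+45)&(abs(P[:,:,0]-e[0])<60); Q=P[m]
for d in list(range(58,72,2))+[76,84,92,100]:
    r=Q[abs(Q[:,1]-e[1]-d)<1]
    if len(r): print('y',(e[1]+d).round(1),'xmid',np.percentile(r[:,0],[1,99]).mean().round(1),'w',np.ptp(r[:,0]).round(0),'z',np.median(r[:,2]).round(1))
x,y=P[:,:,0],P[:,:,1]; m=(abs(z-52)<3)&(x>440)&(x<520)&(y<180)&(y>60); print('panel',np.percentile(x[m],[2,50,98]).round(1))
E
python3 held.py w14
```

```text
32.9 [635.6 141.8 235.7] [-3.1409e+00  1.4000e-03  1.5558e+00]
y 199.8 xmid 636.7 w 29.0 z 265.3
y 201.8 xmid 636.8 w 30.0 z 265.0
y 203.8 xmid 636.9 w 28.0 z 265.1
y 205.8 xmid 639.8 w 35.0 z 265.5
y 207.8 xmid 637.1 w 44.0 z 270.9
y 209.8 xmid 637.0 w 44.0 z 271.4
y 211.8 xmid 636.9 w 43.0 z 271.3
y 217.8 xmid 637.0 w 44.0 z 271.3
y 225.8 xmid 637.2 w 44.0 z 271.2
y 233.8 xmid 637.2 w 44.0 z 271.0
y 241.8 xmid 637.4 w 44.0 z 270.9
panel [481.7 487.2 491.3]
```

{"name": "arm_command", "arguments": {"deltas": [{"dx": 0.004, "dy": 0.0023, "dz": -0.02, "yaw": 0, "jaw": 0}, {"dx": 0.004, "dy": 0.0023, "dz": -0.04, "yaw": 0, "jaw": 0}, {"dx": 0.004, "dy": 0.0023, "dz": -0.06, "yaw": 0, "jaw": 0}, {"dx": 0.004, "dy": 0.0023, "dz": -0.08, "yaw": 0, "jaw": 0}, {"dx": 0.004, "dy": 0.0023, "dz": -0.1, "yaw": 0, "jaw": 0}, {"dx": 0.004, "dy": 0.0023, "dz": -0.115, "yaw": 0, "jaw": 0}, {"dx": 0.004, "dy": 0.0023, "dz": -0.13, "yaw": 0, "jaw": 0}, {"dx": 0.004, "dy": 0.0023, "dz": -0.145, "yaw": 0, "jaw": 0}, {"dx": 0.004, "dy": 0.0023, "dz": -0.16, "yaw": 0, "jaw": 0}, {"dx": 0.004, "dy": 0.0023, "dz": -0.171, "yaw": 0, "jaw": 0}, {"dx": 0.004, "dy": 0.0023, "dz": -0.171, "yaw": 0, "jaw": 0}, {"dx": 0.004, "dy": 0.0023, "dz": -0.171, "yaw": 0, "jaw": 0}]}}

```text
clock: 34.15
eef_pos: [640.1, 146.2, 64.8]
tool_rot: [3.141, 0.0, 1.559]
force: [0.9, 0.4, -2.5]
width: 32.0
gripper_force: 60.7
```

{"name": "arm_command", "arguments": {"deltas": [{"dx": -0.007, "dy": -0.001, "dz": 0, "yaw": 0, "jaw": 0}, {"dx": -0.014, "dy": -0.002, "dz": 0, "yaw": 0, "jaw": 0}, {"dx": -0.0195, "dy": -0.002, "dz": 0, "yaw": 0, "jaw": 0}, {"dx": -0.0195, "dy": -0.002, "dz": 0, "yaw": 0, "jaw": 0}, {"dx": -0.0195, "dy": -0.002, "dz": 0, "yaw": 0, "jaw": 0}, {"dx": -0.0195, "dy": -0.002, "dz": 0, "yaw": 0, "jaw": 0}]}}

```text
clock: 34.75
eef_pos: [620.9, 144.4, 65.0]
tool_rot: [3.141, -0.0, 1.559]
force: [0.1, 0.3, -4.3]
width: 32.6
gripper_force: 60.7
```

```bash
python3 held.py w15
```

```text
34.75 [620.9 144.4  65. ] [ 3.1407e+00 -2.0000e-04  1.5588e+00]
y 202.4 xmid 621.8 w 30.0 z 94.5
y 204.4 xmid 621.6 w 29.0 z 94.3
y 206.4 xmid 621.5 w 28.0 z 94.2
y 208.4 xmid 622.1 w 41.0 z 95.6
y 210.4 xmid 621.9 w 44.0 z 100.4
y 212.4 xmid 621.9 w 44.0 z 100.6
y 214.4 xmid 621.9 w 43.0 z 100.6
y 220.4 xmid 602.3 w 83.0 z 100.2
y 228.4 xmid 607.2 w 75.0 z 100.5
y 236.4 xmid 623.4 w 41.0 z 100.3
y 244.4 xmid 623.5 w 41.0 z 100.2
panel [481.7 487.8 491.6]
```

{"name": "arm_command", "arguments": {"deltas": [{"dx": 0, "dy": 0, "dz": -0.006, "yaw": 0, "jaw": 0}, {"dx": 0, "dy": 0, "dz": -0.012, "yaw": 0, "jaw": 0}, {"dx": 0, "dy": 0, "dz": -0.017, "yaw": 0, "jaw": 0}, {"dx": 0, "dy": 0, "dz": -0.021, "yaw": 0, "jaw": 0}, {"dx": 0, "dy": 0, "dz": -0.025, "yaw": 0, "jaw": 0}, {"dx": 0, "dy": 0, "dz": -0.025, "yaw": 0, "jaw": 0}]}}

```text
clock: 35.4
eef_pos: [619.9, 144.1, 39.0]
tool_rot: [-3.14, 0.0, 1.559]
force: [0.8, 0.0, -4.5]
width: 32.3
gripper_force: 60.7
```

Head is between the cheeks with no contact force. Lowering to the floor.

{"name": "arm_command", "arguments": {"deltas": [{"dx": 0, "dy": 0, "dz": -0.005, "yaw": 0, "jaw": 0}, {"dx": 0, "dy": 0, "dz": -0.009, "yaw": 0, "jaw": 0}, {"dx": 0, "dy": 0, "dz": -0.012, "yaw": 0, "jaw": 0}, {"dx": 0, "dy": 0, "dz": -0.0145, "yaw": 0, "jaw": 0}, {"dx": 0, "dy": 0, "dz": -0.016, "yaw": 0, "jaw": 0}, {"dx": 0, "dy": 0, "dz": -0.016, "yaw": 0, "jaw": 0}]}}

```text
clock: 36.0
eef_pos: [620.4, 144.2, 23.9]
tool_rot: [-3.141, 0.0, 1.559]
force: [-0.9, 0.3, -2.8]
width: 32.1
gripper_force: 60.9
```

{"name": "arm_command", "arguments": {"deltas": [{"dx": 0, "dy": 0, "dz": -0.0005, "yaw": 0, "jaw": 1}, {"dx": 0, "dy": 0, "dz": 0, "yaw": 0, "jaw": 1}, {"dx": 0, "dy": 0, "dz": 0, "yaw": 0, "jaw": 1}, {"dx": 0, "dy": 0, "dz": 0, "yaw": 0, "jaw": 1}, {"dx": 0, "dy": 0, "dz": 0.03, "yaw": 0, "jaw": 1}, {"dx": 0, "dy": 0, "dz": 0.07, "yaw": 0, "jaw": 1}, {"dx": 0, "dy": 0, "dz": 0.12, "yaw": 0, "jaw": 1}, {"dx": 0, "dy": 0, "dz": 0.17, "yaw": 0, "jaw": 1}, {"dx": 0, "dy": 0, "dz": 0.22, "yaw": 0, "jaw": 1}, {"dx": 0, "dy": 0, "dz": 0.22, "yaw": 0, "jaw": 1}, {"dx": 0, "dy": 0, "dz": 0.22, "yaw": 0, "jaw": 1}]}}

```text
clock: 37.1
eef_pos: [621.0, 144.5, 245.4]
tool_rot: [3.139, -0.001, 1.559]
force: [-0.1, 0.2, -0.6]
width: 85.2
gripper_force: 0.0
```

```bash
python3 - <<'E'
from h import *
s=read_state(); print(s['clock'],s['eef_pos'].round(1)); save('wrist','w16'); P=cloud('w16'); x,y,z=P[:,:,0],P[:,:,1],P[:,:,2]
def bb(n,m): Q=P[m]; print(n,len(Q),*[np.percentile(Q[:,i],[1,50,99]).round(1) for i in range(3)])
bb('head top',(x>597)&(x<650)&(y>190)&(y<270)&(z>56)&(z<66)); bb('tail top',(x>590)&(x<650)&(y>60)&(y<88)&(z>52)&(z<66))
bb('pad',(x>560)&(x<640)&(y>215)&(y<255)&(z>100)&(z<150))
m=(abs(z-52)<3)&(x>440)&(x<520)&(y<180)&(y>60); print('panel',np.percentile(x[m],[2,50,98]).round(1))
p,_,_,_=load('w16'); H,S,V=cv2.split(cv2.cvtColor(p,cv2.COLOR_RGB2HSV)); m=((H<6)|(H>174))&(S>170)&(V>70)&(abs(y-234)<30)&(z>60)&(x<540); bb('red',m)
E
```

```text
37.1 [621.  144.5 245.4]
head top 2440 [598.5 620.8 641.2] [208.6 233.1 256.9] [56.6 58.4 60.2]
tail top 650 [597.  618.6 639.2] [68.7 78.3 87.5] [52.3 58.3 60.1]
pad 1073 [568.1 592.8 607.1] [223.4 233.7 244. ] [104.3 132.6 142.3]
panel [479.6 484.7 489.1]
red 1973 [478.8 497.6 516.7] [226.1 234.5 243.3] [115.2 139.1 154.1]
```

View pics/w16.png

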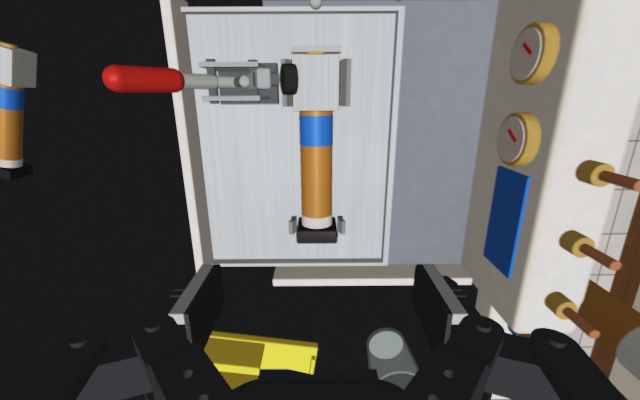

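The cartridge lies flat with its head between the cheeks at (317,78) and its tail in the guides at (317,230). The pad at (289,78) is still raised and the handle runs from (105,78) to (185,80). Now I'll close the handle with shut fingers.

{"name": "arm_command", "arguments": {"deltas": [{"dx": -0.04, "dy": 0.03, "dz": 0, "yaw": 0, "jaw": 0}, {"dx": -0.08, "dy": 0.06, "dz": 0, "yaw": 0, "jaw": 0}, {"dx": -0.118, "dy": 0.0905, "dz": 0, "yaw": 0, "jaw": 0}, {"dx": -0.118, "dy": 0.0905, "dz": 0, "yaw": 0, "jaw": 0}, {"dx": -0.118, "dy": 0.0905, "dz": -0.03, "yaw": 0, "jaw": 0}, {"dx": -0.118, "dy": 0.0905, "dz": -0.065, "yaw": 0, "jaw": 0}, {"dx": -0.118, "dy": 0.0905, "dz": -0.075, "yaw": 0, "jaw": 0}, {"dx": -0.118, "dy": 0.0905, "dz": -0.075, "yaw": 0, "jaw": 0}]}}

```text
clock: 37.95
eef_pos: [501.0, 233.7, 166.5]
tool_rot: [-3.137, 0.003, 1.558]
force: [0.2, -0.0, 0.3]
width: -0.4
gripper_force: 0.0
```

{"name": "arm_command", "arguments": {"deltas": [{"dx": -0.003, "dy": 0, "dz": -0.01, "yaw": 0, "jaw": 0}, {"dx": -0.006, "dy": 0, "dz": -0.02, "yaw": 0, "jaw": 0}, {"dx": -0.009, "dy": 0, "dz": -0.027, "yaw": 0, "jaw": 0}, {"dx": -0.013, "dy": 0, "dz": -0.034, "yaw": 0, "jaw": 0}, {"dx": -0.018, "dy": 0, "dz": -0.039, "yaw": 0, "jaw": 0}, {"dx": -0.022, "dy": 0, "dz": -0.044, "yaw": 0, "jaw": 0}, {"dx": -0.026, "dy": 0, "dz": -0.05, "yaw": 0, "jaw": 0}, {"dx": -0.029, "dy": 0, "dz": -0.056, "yaw": 0, "jaw": 0}, {"dx": -0.031, "dy": 0, "dz": -0.061, "yaw": 0, "jaw": 0}, {"dx": -0.033, "dy": 0, "dz": -0.065, "yaw": 0, "jaw": 0}, {"dx": -0.033, "dy": 0, "dz": -0.065, "yaw": 0, "jaw": 0}]}}

```text
clock: 39.05
eef_pos: [467.9, 234.5, 102.9]
tool_rot: [-3.139, 0.001, 1.559]
force: [0.0, 0.5, -0.4]
width: -0.0
gripper_force: 0.0
```

{"name": "arm_command", "arguments": {"deltas": [{"dx": 0, "dy": 0, "dz": -0.002, "yaw": 0, "jaw": 0}, {"dx": 0, "dy": 0, "dz": -0.004, "yaw": 0, "jaw": 0}, {"dx": 0, "dy": 0, "dz": -0.006, "yaw": 0, "jaw": 0}, {"dx": 0, "dy": 0, "dz": -0.006, "yaw": 0, "jaw": 0}]}}

```text
clock: 39.45
eef_pos: [469.6, 234.8, 98.8]
tool_rot: [3.142, -0.001, 1.558]
force: [-2.5, -0.1, 10.8]
width: 0.2
gripper_force: 5.3
```

```bash
python3 - <<'E'
from h import *
s=read_state(); print(s['clock'],s['eef_pos'].round(1),s['force'].round(1)); save('wrist','w17'); P=cloud('w17'); x,y,z=P[:,:,0],P[:,:,1],P[:,:,2]
def bb(n,m): Q=P[m]; print(n,len(Q),*[np.percentile(Q[:,i],[1,50,99]).round(1) for i in range(3)] if len(Q) else '')
p,_,_,_=load('w17'); H,S,V=cv2.split(cv2.cvtColor(p,cv2.COLOR_RGB2HSV)); bb('red',((H<6)|(H>174))&(S>170)&(V>70)&(z>40)&(y>200)&(y<260)&(x<540))
bb('clamp',(x>540)&(x<650)&(y>215)&(y<255)&(z>62)&(z<160))
m=(abs(z-52)<3)&(x>440)&(x<520)&(y>60); bb('panel',m)
E
```

```text
39.45 [469.6 234.8  98.8] [-2.5 -0.1 10.8]
red 2341 [449.6 482.9 502.9] [230.2 241.3 244.4] [87.7 95.7 99.9]
clamp 8598 [540.8 571.3 630.8] [220.  238.  251.5] [63.2 87.3 93.8]
panel 2514 [482.1 487.  492.2] [228.5 275.7 314.2] [49.8 52.2 53.7]
```

{"name": "arm_command", "arguments": {"deltas": [{"dx": 0, "dy": 0, "dz": 0.03, "yaw": 0, "jaw": 0}, {"dx": 0, "dy": 0, "dz": 0.08, "yaw": 0, "jaw": 0}, {"dx": 0.02, "dy": -0.03, "dz": 0.13, "yaw": 0, "jaw": 0}, {"dx": 0.02, "dy": -0.06, "dz": 0.18, "yaw": 0, "jaw": 0}, {"dx": 0.02, "dy": -0.06, "dz": 0.18, "yaw": 0, "jaw": 0}, {"dx": 0.02, "dy": -0.06, "dz": 0.18, "yaw": 0, "jaw": 0}]}}

```text
clock: 40.1
eef_pos: [491.5, 173.1, 280.7]
tool_rot: [3.136, -0.002, 1.555]
force: [0.3, 0.3, 0.0]
width: -0.0
gripper_force: 0.0
```

```bash
python3 - <<'E'
from h import *
s=read_state(); print(s['clock'],s['eef_pos'].round(1),s['force'].round(1)); save('wrist','w18'); P=cloud('w18'); x,y,z=P[:,:,0],P[:,:,1],P[:,:,2]
def bb(n,m): Q=P[m]; print(n,len(Q),*[np.percentile(Q[:,i],[1,50,99]).round(1) for i in range(3)] if len(Q) else '')
p,_,_,_=load('w18'); H,S,V=cv2.split(cv2.cvtColor(p,cv2.COLOR_RGB2HSV)); bb('red',((H<6)|(H>174))&(S>170)&(V>70)&(z>40)&(y>200)&(y<260)&(x<540))
bb('clamp x>560',(x>560)&(x<650)&(y>215)&(y<255)&(z>62)&(z<160))
bb('panel',(abs(z-52)<3)&(x>440)&(x<520)&(y>60)&(y<220))
print('decoy',world('top0',[[217,272],[262,284]],20).round(0))
T=cloud('top0');m=(T[:,:,0]<455)&(T[:,:,0]>300)&(T[:,:,1]>60)&(T[:,:,1]<330)&(T[:,:,2]>8);q=T[m];print(np.percentile(q,[1,99],axis=0).round(0))
E
```

```text
40.1 [491.5 173.1 280.7] [0.3 0.3 0. ]
red 805 [447.7 472.9 499.7] [227.9 236.1 244.7] [90.3 95.3 98.8]
clamp x>560 1333 [560.4 591.9 629.1] [220.3 235.9 252.3] [67.5 85.2 90.8]
panel 980 [478.8 483.8 488.6] [ 70.9 149.5 218.1] [49.1 50.4 52.2]
decoy [[306. 275.  20.]
 [271. 143.  20.]]
[[300.  63.   9.]
 [455. 274.  55.]]
```

View pics/w18.png

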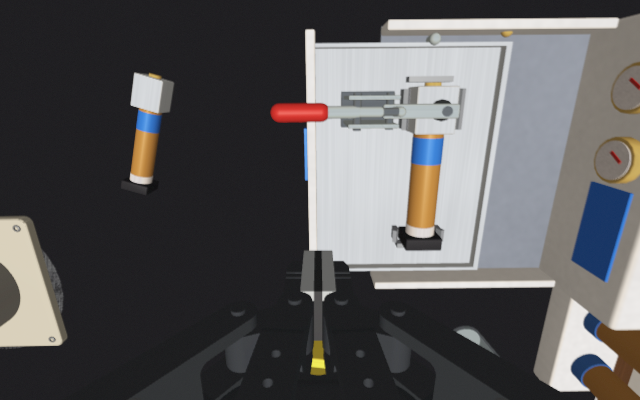

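The clamp arm lies over the head at (432,112) with the handle out level over the front at (300,112). The small decoy at (150,130) is well away. I've now viewed 12 pictures, over the 10 allowed, so I'll view no more and check by numbers only.

```bash
python3 - <<'E'
from h import *
for f in('w17','w18'):
    P=cloud(f); x,y,z=P[:,:,0],P[:,:,1],P[:,:,2]
    p,_,_,_=load(f); H,S,V=cv2.split(cv2.cvtColor(p,cv2.COLOR_RGB2HSV)); R=P[((H<6)|(H>174))&(S>170)&(V>70)&(z>40)&(y>200)&(y<260)&(x<540)]
    b=[(c,R[abs(R[:,0]-c)<4][:,2]) for c in range(454,502,8)]; b=[(c,np.percentile(q,95)) for c,q in b if len(q)>8]; print(f,np.round(b,1).tolist(),'lean',np.pi/2+np.polyfit(*np.array(b).T,1)[0])
E
```

```text
w17 [[454.0, 100.0], [462.0, 98.7], [470.0, 96.7], [478.0, 97.9], [486.0, 98.7], [494.0, 98.5]] lean 1.5491695555788747
w18 [[454.0, 98.8], [462.0, 98.0], [470.0, 97.7], [478.0, 97.5], [486.0, 96.7], [494.0, 96.2]] lean 1.5094555743276172
```

{"name": "arm_command", "arguments": {"deltas": [{"dx": -0.03, "dy": -0.03, "dz": 0, "yaw": 0, "jaw": 0}, {"dx": -0.0665, "dy": -0.059, "dz": -0.02, "yaw": 0, "jaw": 0}, {"dx": -0.0665, "dy": -0.059, "dz": -0.06, "yaw": 0, "jaw": 0}, {"dx": -0.0665, "dy": -0.059, "dz": -0.11, "yaw": 0, "jaw": 0}, {"dx": -0.0665, "dy": -0.059, "dz": -0.16, "yaw": 0, "jaw": 0}, {"dx": -0.0665, "dy": -0.059, "dz": -0.21, "yaw": 0, "jaw": 0}, {"dx": -0.0665, "dy": -0.059, "dz": -0.245, "yaw": 0, "jaw": 0}, {"dx": -0.0665, "dy": -0.059, "dz": -0.257, "yaw": 0, "jaw": 0}, {"dx": -0.0665, "dy": -0.059, "dz": -0.257, "yaw": 0, "jaw": 0}, {"dx": -0.0665, "dy": -0.059, "dz": -0.257, "yaw": 0, "jaw": 0}]}}

```text
clock: 41.15
eef_pos: [420.6, 115.9, 18.6]
tool_rot: [-3.136, 0.002, 1.56]
force: [-0.6, 0.2, -0.5]
width: -0.3
gripper_force: 0.0
```

{"name": "arm_command", "arguments": {"deltas": [{"dx": 0.02, "dy": 0, "dz": 0.003, "yaw": 0, "jaw": 0}, {"dx": 0.035, "dy": 0, "dz": 0.003, "yaw": 0, "jaw": 0}, {"dx": 0.045, "dy": 0, "dz": 0.003, "yaw": 0, "jaw": 0}, {"dx": 0.053, "dy": 0, "dz": 0.003, "yaw": 0, "jaw": 0}, {"dx": 0.061, "dy": 0, "dz": 0.003, "yaw": 0, "jaw": 0}, {"dx": 0.069, "dy": 0, "dz": 0.003, "yaw": 0, "jaw": 0}, {"dx": 0.077, "dy": 0, "dz": 0.003, "yaw": 0, "jaw": 0}, {"dx": 0.085, "dy": 0, "dz": 0.003, "yaw": 0, "jaw": 0}, {"dx": 0.093, "dy": 0, "dz": 0.003, "yaw": 0, "jaw": 0}, {"dx": 0.101, "dy": 0, "dz": 0.003, "yaw": 0, "jaw": 0}, {"dx": 0.109, "dy": 0, "dz": 0.003, "yaw": 0, "jaw": 0}, {"dx": 0.116, "dy": 0, "dz": 0.003, "yaw": 0, "jaw": 0}, {"dx": 0.122, "dy": 0, "dz": 0.003, "yaw": 0, "jaw": 0}, {"dx": 0.122, "dy": 0, "dz": 0.003, "yaw": 0, "jaw": 0}]}}

```text
clock: 42.55
eef_pos: [544.6, 115.7, 23.7]
tool_rot: [-3.14, -0.0, 1.559]
force: [-3.4, -0.1, -3.4]
width: -0.1
gripper_force: 1.7
```

{"name": "arm_command", "arguments": {"deltas": [{"dx": 0.004, "dy": 0, "dz": 0, "yaw": 0, "jaw": 0}, {"dx": 0.008, "dy": 0, "dz": 0, "yaw": 0, "jaw": 0}, {"dx": 0.011, "dy": 0, "dz": 0, "yaw": 0, "jaw": 0}, {"dx": 0.014, "dy": 0, "dz": 0, "yaw": 0, "jaw": 0}, {"dx": 0.016, "dy": 0, "dz": 0, "yaw": 0, "jaw": 0}, {"dx": 0.018, "dy": 0, "dz": 0, "yaw": 0, "jaw": 0}, {"dx": 0.018, "dy": 0, "dz": 0, "yaw": 0, "jaw": 0}]}}

```text
clock: 43.25
eef_pos: [552.6, 115.8, 23.6]
tool_rot: [-3.122, -0.003, 1.559]
force: [-25.6, -0.4, 20.6]
width: -0.0
gripper_force: 13.0
```

```bash
python3 - <<'E'
from h import *
print(read_state()['force'].round(1),read_state()['eef_pos'].round(1))
save('wrist','w19'); save('top','t19'); save('scene','s19')
for f in('w19','t19','s19','w4','top0'):
    P=cloud(f); x,y,z=P[:,:,0],P[:,:,1],P[:,:,2]
    m=(abs(z-52)<3)&(x>440)&(x<600)&(y>20)&(y<215); print(f,'panel',m.sum(),np.percentile(x[m],[2,50,98]).round(1) if m.sum() else '')
    m=(abs(z-42)<3)&(x>540)&(x<700)&(((y>2)&(y<16))|((y>315)&(y<330))); print(f,'rail',m.sum(),np.percentile(x[m],[1,99]).round(1) if m.sum() else '')
    m=(x>440)&(x<560)&(y>222)&(y<248)&(z>75)&(z<105); print('handle',np.percentile(x[m],[1]) if m.sum() else '', np.percentile(z[m],[50]) if m.sum() else '')
E
```

```text
[-25.6  -0.4  20.6] [552.6 115.8  23.6]
w19 panel 8497 [549.2 571.8 577.1]
w19 rail 0 
handle  
t19 panel 77 [564.5 568.1 574.4]
t19 rail 179 [566.  698.8]
handle  
s19 panel 133 [552.2 573.1 579.2]
s19 rail 192 [571.8 696.9]
handle [536.64320517] [96.38119617]
w4 panel 1260 [456.4 461.8 466.4]
w4 rail 2167 [568.8 697.2]
handle [499.67551383] [90.74784062]
top0 panel 199 [455.1 458.3 464.4]
top0 rail 263 [565.6 698.6]
handle [497.32425455] [90.11913028]
```

Stalled at 25 N with the panel face about 567, flush with the rail fronts, which looks like the home stop. I'll back off and check it stays.

{"name": "arm_command", "arguments": {"deltas": [{"dx": -0.01, "dy": 0, "dz": 0, "yaw": 0, "jaw": 0}, {"dx": -0.03, "dy": 0, "dz": 0, "yaw": 0, "jaw": 0}, {"dx": -0.06, "dy": 0, "dz": 0, "yaw": 0, "jaw": 0}, {"dx": -0.1, "dy": 0, "dz": 0.03, "yaw": 0, "jaw": 0}, {"dx": -0.12, "dy": 0, "dz": 0.08, "yaw": 0, "jaw": 0}, {"dx": -0.12, "dy": 0, "dz": 0.13, "yaw": 0, "jaw": 0}, {"dx": -0.1, "dy": 0, "dz": 0.18, "yaw": 0, "jaw": 0}, {"dx": -0.06, "dy": 0, "dz": 0.23, "yaw": 0, "jaw": 0}, {"dx": -0.05, "dy": 0.03, "dz": 0.26, "yaw": 0, "jaw": 0}, {"dx": -0.05, "dy": 0.03, "dz": 0.26, "yaw": 0, "jaw": 0}, {"dx": -0.05, "dy": 0.03, "dz": 0.26, "yaw": 0, "jaw": 0}]}}

```text
clock: 44.5
eef_pos: [515.6, 146.7, 285.6]
tool_rot: [3.135, -0.001, 1.561]
force: [-0.5, -1.5, -0.8]
width: 0.1
gripper_force: 0.0
```

```bash
python3 - <<'E'
from h import *
s=read_state(); print(s['clock'],s['eef_pos'].round(1),s['force'].round(1)); save('wrist','w20'); save('scene','s20')
for f in('w20','s20','w18','scene0'):
    P=cloud(f); x,y,z=P[:,:,0],P[:,:,1],P[:,:,2]
    def bb(n,m): Q=P[m]; print(f,n,len(Q),*[np.percentile(Q[:,i],[2,50,98]).round(1) for i in range(3)] if len(Q) else '')
    bb('panel',(abs(z-52)<3)&(x>440)&(x<600)&(y>20)&(y<215))
    bb('rail',(abs(z-42)<3)&(x>540)&(x<700)&(((y>2)&(y<16))|((y>315)&(y<330))))
    p,_,_,_=load(f); H,S,V=cv2.split(cv2.cvtColor(p,cv2.COLOR_RGB2HSV)); bb('red',((H<6)|(H>174))&(S>170)&(V>70)&(z>70)&(y>200)&(y<260)&(x<640))
    bb('clamp+head',(x>660)&(x<760)&(y>205)&(y<255)&(z>52)&(z<160))
E
```

```text
44.5 [515.6 146.7 285.6] [-0.5 -1.5 -0.8]
w20 panel 1260 [563.5 568.4 573.2] [ 24.9 127.6 211.1] [49.1 50.5 52.1]
w20 rail 646 [566.7 631.4 697.2] [ 2.9  7.7 12.9] [39.1 40.4 42. ]
w20 red 931 [532.8 558.  583.2] [224.8 232.9 240.8] [91.4 95.5 98.4]
w20 clamp+head 2321 [664.9 698.  724. ] [206.8 230.7 253.9] [54.5 58.4 87.6]
s20 panel 148 [565.6 572.3 578.8] [ 24.3 112.4 212.4] [49.2 52.1 54.8]
s20 rail 189 [573.3 635.6 698.3] [  4.5  13.  324.3] [39.5 42.  44.7]
s20 red 77 [537.9 561.3 585.1] [226.1 231.9 242.8] [ 86.7  96.8 101.7]
s20 clamp+head 289 [662.3 708.1 729.6] [207.5 229.2 252. ] [54.1 63.5 92.9]
w18 panel 973 [479.  483.8 595.9] [ 72.5 145.8 213.4] [49.1 50.4 52.2]
w18 rail 1570 [567.9 630.  696.2] [  6.4 317.2 324.1] [39.  39.9 41.5]
w18 red 805 [448.3 472.9 498.7] [228.  236.1 244.6] [90.7 95.3 98.4]
w18 clamp+head 0
scene0 panel 134 [454.8 462.5 468. ] [ 24.7 114.3 210.3] [49.4 52.2 54.9]
scene0 rail 192 [573.3 636.4 696.5] [  4.5  13.6 324.3] [39.1 42.  44.6]
scene0 red 90 [460.6 478.3 494.1] [226.3 232.1 243.7] [115.7 139.7 158.3]
scene0 clamp+head 0
```

The panel has moved 109.8 mm in total and stayed there. One more gentle push at another height will confirm it's the hard stop and not the detent.

{"name": "arm_command", "arguments": {"deltas": [{"dx": -0.05, "dy": -0.03, "dz": 0, "yaw": 0, "jaw": 0}, {"dx": -0.06, "dy": -0.03, "dz": -0.05, "yaw": 0, "jaw": 0}, {"dx": -0.06, "dy": -0.03, "dz": -0.1, "yaw": 0, "jaw": 0}, {"dx": -0.06, "dy": -0.03, "dz": -0.15, "yaw": 0, "jaw": 0}, {"dx": -0.06, "dy": -0.03, "dz": -0.2, "yaw": 0, "jaw": 0}, {"dx": -0.06, "dy": -0.03, "dz": -0.235, "yaw": 0, "jaw": 0}, {"dx": -0.06, "dy": -0.03, "dz": -0.25, "yaw": 0, "jaw": 0}, {"dx": -0.06, "dy": -0.03, "dz": -0.25, "yaw": 0, "jaw": 0}, {"dx": -0.03, "dy": -0.03, "dz": -0.25, "yaw": 0, "jaw": 0}, {"dx": 0, "dy": -0.03, "dz": -0.25, "yaw": 0, "jaw": 0}, {"dx": 0.02, "dy": -0.03, "dz": -0.25, "yaw": 0, "jaw": 0}, {"dx": 0.032, "dy": -0.03, "dz": -0.25, "yaw": 0, "jaw": 0}, {"dx": 0.036, "dy": -0.03, "dz": -0.25, "yaw": 0, "jaw": 0}, {"dx": 0.038, "dy": -0.03, "dz": -0.25, "yaw": 0, "jaw": 0}, {"dx": 0.038, "dy": -0.03, "dz": -0.25, "yaw": 0, "jaw": 0}, {"dx": 0.038, "dy": -0.03, "dz": -0.25, "yaw": 0, "jaw": 0}]}}

```text
clock: 46.2
eef_pos: [549.9, 115.8, 33.9]
tool_rot: [-3.141, -0.0, 1.559]
force: [-0.0, 0.5, -0.9]
width: 0.1
gripper_force: 0.0
```

{"name": "arm_command", "arguments": {"deltas": [{"dx": 0.002, "dy": 0, "dz": 0, "yaw": 0, "jaw": 0}, {"dx": 0.004, "dy": 0, "dz": 0, "yaw": 0, "jaw": 0}, {"dx": 0.005, "dy": 0, "dz": 0, "yaw": 0, "jaw": 0}, {"dx": 0.005, "dy": 0, "dz": 0, "yaw": 0, "jaw": 0}]}}

```text
clock: 46.6
eef_pos: [552.9, 115.9, 33.5]
tool_rot: [-3.136, -0.001, 1.559]
force: [-6.9, -0.2, 4.8]
width: 0.1
gripper_force: 3.2
```

It stands at the same position at 7 N as it did at 25 N, so this is the hard stop. Retreating.

{"name": "arm_command", "arguments": {"deltas": [{"dx": -0.01, "dy": 0, "dz": 0, "yaw": 0, "jaw": 0}, {"dx": -0.04, "dy": 0, "dz": 0, "yaw": 0, "jaw": 0}, {"dx": -0.09, "dy": 0, "dz": 0.01, "yaw": 0, "jaw": 0}, {"dx": -0.12, "dy": 0, "dz": 0.05, "yaw": 0, "jaw": 0}, {"dx": -0.12, "dy": 0, "dz": 0.1, "yaw": 0, "jaw": 0}, {"dx": -0.12, "dy": 0, "dz": 0.15, "yaw": 0, "jaw": 0}, {"dx": -0.1, "dy": 0, "dz": 0.2, "yaw": 0, "jaw": 0}, {"dx": -0.08, "dy": 0, "dz": 0.22, "yaw": 0, "jaw": 0}, {"dx": -0.08, "dy": 0, "dz": 0.22, "yaw": 0, "jaw": 0}, {"dx": -0.08, "dy": 0, "dz": 0.22, "yaw": 0, "jaw": 0}]}}

```text
clock: 47.6
eef_pos: [475.5, 116.0, 253.6]
tool_rot: [3.141, -0.001, 1.559]
force: [-0.8, -0.4, -0.2]
width: -0.1
gripper_force: 0.0
```

```bash
python3 - <<'E'
from h import *
s=read_state(); print(s['clock'],s['eef_pos'].round(1),s['force'].round(1)); save('wrist','w21')
P=cloud('w21'); x,y,z=P[:,:,0],P[:,:,1],P[:,:,2]
def bb(n,m): Q=P[m]; print(n,len(Q),*[np.percentile(Q[:,i],[2,50,98]).round(1) for i in range(3)] if len(Q) else '')
bb('panel',(abs(z-52)<3)&(x>440)&(x<600)&(y>20)&(y<215))
p,_,_,_=load('w21'); H,S,V=cv2.split(cv2.cvtColor(p,cv2.COLOR_RGB2HSV)); bb('red',((H<6)|(H>174))&(S>170)&(V>70)&(z>70)&(y>200)&(y<260)&(x<640))
print(finish_job())
E
```

```text
47.6 [475.5 116.  253.6] [-0.8 -0.4 -0.2]
panel 1716 [564.9 569.6 574.9] [ 25.  129.5 211.8] [49.3 51.2 52.7]
red 1380 [533.9 558.1 584.6] [225.9 233.2 241.9] [91.6 96.4 99.4]
the job is handed in; nothing more can be done
None
```

I handed the job in at 47.6 s with the cartridge in the drawer, the clamp at its stop and the drawer against its home stop, but the first drawer attempt hit the clamp pad, so I re-laid the cartridge on the mat and reopened the handle (sliding the drawer in about 25 mm early), and I viewed 12 pictures instead of the 10 allowed.

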